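# Wipe flash flakes from under a guard

### The job

Take the scraper from its mat, reach in at a slant under the clear guard with the scraper's edge resting lightly on the plate, and wipe all five loose aluminium flakes off the plate into the trough in front of it, touching the flakes only with the scraper. Once all are in, swing the trough's yellow flap fully shut so that its tab sits inside the rim, and stand the scraper upright back on its mat. Do not knock the guard, and leave the castings and the can where they are.

Things in the scene. Friction and masses are not known exactly. Their poses are not given: they have to be found in the camera images.
- station: Fixed fettling station; origin at bench level, x away from the robot at yaw 0, y left, z up. Its dark steel plate, top at z = 50, runs from x = -90 (near edge) to 110. Green fences 18 high leave y = -80 to 80 and x up to 98 clear; none at the near edge. A guard covers the far part; a trough lies before the near edge. Sizes in mm.
- guard: Clear guard with yellow frame, fixed over the far part of the plate; origin and axes of the station. Upright front pane: x = 18 to 27, z = 145 (yellow bar along its lower edge) to 279, y = -92 to 92. Clear side walls behind it (inner faces y = -82 and 82), roof at z = 270. Under the pane the way in from the robot's side is open, 95 high over the plate. Sizes in mm.
- guard_edge (a point): middle of the lower front edge of the guard's front pane (station frame 20, 0, 145). Sizes in mm.
- plate_edge (a point): middle of the plate's near top edge (station frame -90, 0, 50). Sizes in mm.
- trough (a point): centre of the floor inside the open grey trough in front of the plate (station frame -120, 0, 6). Inside 60 (x, from the plate's near edge towards the robot) x 160 (y) x 44 deep; rim level with the plate's top. Sizes in mm.
- flap (a joint): hinge of the yellow trough flap, rad, axis along station x: 0 = shut, flat on the trough's rim; 1.57 = upright; starts near 2, leaning outwards to the left; range 0 to 2.3. Stiff: it stays where it is left and takes about 1 N at its free end to move.
- flap_hinge (a point): middle of the flap's hinge line (station frame -121, 90, 52), at the trough's left end. Shut, the flap runs 178 from here along station -y, 62 wide (x), its top 4 above this point; a tab 40 wide, 4 thick, 14 long points down 165 from the hinge and then stands just inside the trough's right end wall. Sizes in mm.
- flap_end (a point): middle of the flap's free end, on its outer face (the upper one when shut), 178 from the hinge. Sizes in mm.
- scraper: Loose scraper standing upright on the mat: an aluminium block 26 x 90 x 25 (x, y, z) with a red upright handle 16 x 20 (x, y) rising from the block's top to z = 116. Origin at the centre of the block's underside, z up along the handle. About 0.3 kg. The same front and back. Sizes in mm.
- scraper_foot (a point): centre of the underside of the scraper's block (the scraper's origin). Sizes in mm.
- mat: Black rubber mat fixed on the bench, 120 x 160 x 4 (x, y, z), origin under its centre; left or right of the station. Sizes in mm.
- tray: Bystander: blue shallow tray fixed on the bench on the other side, 150 x 170 x 30. Sizes in mm.
- flake1: Loose flat aluminium flake (casting flash), 28 x 24 x 6, about 11 g, origin at the centre of its underside; lies on the open near part of the plate. Sizes in mm.
- flake2: Loose flat aluminium flake (casting flash), 28 x 24 x 6, about 11 g, origin at the centre of its underside; lies on the open near part of the plate. Sizes in mm.
- flake3: Loose flat aluminium flake (casting flash), 28 x 24 x 6, about 11 g, origin at the centre of its underside; lies under or close to the guard's front pane. Sizes in mm.
- flake4: Loose flat aluminium flake (casting flash), 28 x 24 x 6, about 11 g, origin at the centre of its underside; lies under or close to the guard's front pane. Sizes in mm.
- flake5: Loose flat aluminium flake (casting flash), 28 x 24 x 6, about 11 g, origin at the centre of its underside; lies under or close to the guard's front pane. Sizes in mm.
- tray_bracket: Bystander: loose cast bracket lying in the tray, 70 x 30 x 40 mm; leave alone. Sizes in mm.
- tray_eye: Bystander: loose cast eye rod lying in the tray, about 110 x 52 x 12 mm; leave alone. Sizes in mm.
- eye_rod: Bystander: loose cast eye rod on the bench, about 145 x 52 x 12 mm; leave alone. Sizes in mm.
- bracket: Bystander: loose cast bracket on the bench, 70 x 30 x 40 mm; leave alone. Sizes in mm.
- oil_can: Bystander: loose yellow can, 56 mm across, 130 mm tall; leave alone. Sizes in mm.

How it is judged:
On the way, in this order (a step that is already met when the one before it is completed fails the run):
1. the scraper's foot bears on the plate (over 1 N) behind the guard's front pane (contact force between scraper and station above 1 N and x of scraper_foot in the frame of station above 0.03 m and z of scraper_foot in the frame of station below 0.07 m), for 0.1 s.
2. all five flakes lie in the trough while its flap is still open (z of each of flake1, flake2, flake3, flake4, flake5 in the frame of station below 0.045 m and x of flake1 in the frame of station between -0.152 and -0.088 m and y of flake1 in the frame of station between -0.082 and 0.082 m and x of flake2 in the frame of station between -0.152 and -0.088 m and y of flake2 in the frame of station between -0.082 and 0.082 m and x of flake3 in the frame of station between -0.152 and -0.088 m and y of flake3 in the frame of station between -0.082 and 0.082 m and x of flake4 in the frame of station between -0.152 and -0.088 m and y of flake4 in the frame of station between -0.082 and 0.082 m and x of flake5 in the frame of station between -0.152 and -0.088 m and y of flake5 in the frame of station between -0.082 and 0.082 m and value of joint flap above 0.8 rad), for 0.2 s.
At the end, for the whole second after the job is handed in: All five flakes lie in the trough (below its rim), the flap is shut to within 0.06 rad, and the scraper stands upright (within 0.12 rad), released and at rest on the mat, its foot centre within 60 mm of the mat's centre (z of each of flake1, flake2, flake3, flake4, flake5 in the frame of station below 0.045 m and x of flake1 in the frame of station between -0.152 and -0.088 m and y of flake1 in the frame of station between -0.082 and 0.082 m and x of flake2 in the frame of station between -0.152 and -0.088 m and y of flake2 in the frame of station between -0.082 and 0.082 m and x of flake3 in the frame of station between -0.152 and -0.088 m and y of flake3 in the frame of station between -0.082 and 0.082 m and x of flake4 in the frame of station between -0.152 and -0.088 m and y of flake4 in the frame of station between -0.082 and 0.082 m and x of flake5 in the frame of station between -0.152 and -0.088 m and y of flake5 in the frame of station between -0.082 and 0.082 m and value of joint flap below 0.06 rad and horizontal distance between scraper and mat below 0.06 m and height (world z) of scraper below 0.012 m and angle between scraper's own z axis and vertical below 0.12 rad and linear speed of scraper below 0.02 m/s); the robot touches nothing.
It fails at once if the gripper or arm touches a flake (over 0.5 N) (contact force between any of the fingers, the arm and flake1 above 0.5 N or contact force between any of the fingers, the arm and flake2 above 0.5 N or contact force between any of the fingers, the arm and flake3 above 0.5 N or contact force between any of the fingers, the arm and flake4 above 0.5 N or contact force between any of the fingers, the arm and flake5 above 0.5 N).
It fails at once if the guard is knocked (over 10 N) by the robot or the scraper (contact force between any of the fingers, the arm, scraper and guard above 10 N).
It fails at once if the scraper is pressed on the station with more than 80 N (contact force between scraper and station above 80 N).
It fails at once if a casting or the can is shifted more than 30 mm (distance of any of tray_bracket, tray_eye, eye_rod, bracket, oil_can from where it was at the start of the episode above 0.03 m).
It also fails if it takes over 72 s, if anything falls off the work surface, if the arm or the gripper's body presses on something with over 40 N, if the wrist force passes 120 N, or if a joint passes its speed limit or range.

### The arm

A 6-joint arm with a two-finger parallel gripper is mounted at the origin on the work surface. World frame = base frame: x ahead of the robot, y to its left, z up, the work surface at z = 0. Lengths are in m, angles in rad, forces in N, time in s.
With the tool pointing down it reaches from about 0.35 to 0.975 m from the base axis. Payload 4.9 kg.
Tool frame: the origin (TCP) lies at the very end of the fingers, on their centre line; the grasp point (between the pads) lies manip.hold_point_z behind it (manip.hold_point_z is the distance from the TCP to the grasp point, in m); z points along the fingers, y is the line along which they close (so a half turn about z gives the same grasp; the last joint's range is limited). The gripper opens to 85 mm and grips with 20 to 120 N. Pads are 22 mm wide; open, the fingers measure 114 mm over their backs; the gripper's body (76 mm by 85 mm) begins 54 mm behind the grasp point. The pads swing forward as they close: fully open they stand 13 mm farther back than shut.
Start: joints at [1.082, 0.053, 1.613, -0, 1.476, -0.119], TCP at [0.226, 0.583, 0.192] pointing down, gripper open.
Joint ranges: [-3.01, 3.01], [-1.01, 2.22], [0.06, 2.58], [-1.02, 4.17], [0.09, 2.62], [-3.14, 3.14]. Speed limits (rad/s): [2.57, 2.57, 3.14, 3.14, 3.14, 3.14].

### API

Orientations are given as a rotation vector (axis times angle).
In Python, from rig import monitor, eyes, ticket, manip gives the robot as it stands.
- The arm moves only by the shell command python3 -m creep 'ROWS' [FORCE]. ROWS is JSON, a list of rows, each an object of numbers: "wx", "wy", "wz": the turn, a rotation vector about the tool's x, y, z in rad; "dx", "dy", "dz": the shift along the tool's x, y, z in m; "claw": the finger opening in m, from 0 to 0.0854. In form: [{"wx": .., "wy": .., "wz": .., "dx": .., "dy": .., "dz": .., "claw": ..}, ...]. A call has 1 to 20 rows; each row is the pose to reach, as a shift and turn from the pose commanded when the call began, along the tool's axes at that moment; what a row does not reach only later rows make up. A row lasts 1/10 s, in which the tool goes at most 50 mm and 8.59 degrees, less where a joint would pass 70% of its speed; a pose out of reach is approached as far as the arm can. A call with a gripper value outside its range is refused whole. The fingers move at their own pace and stop on an object; FORCE is the grip in N (left out, the last holds). Time passes only in rows, so rows that repeat a pose let the fingers close. It gives the time, the measured TCP pose, the force, the opening and the grip force at its end, in the units of the state.
- monitor.get_obs(): the state, without advancing time (a new reading comes with each control period).
- eyes.get_image(name): name is "side" or "top"; returns a dict with "img" (384x512x3 uint8, red, green, blue), "range_z" (384x512 float32, m along the optical axis (not along the pixel's ray), 0 where there is no reading), "intrinsics" (3x3 intrinsics, pixels), "world_from_camera" (4x4, takes a point from camera to world coordinates). Camera axes: x right, y down, z forward; pixel columns grow to the right and rows downward; lengths in m; the calibration is good to about 2 mm. A picture is of the moment at which its call begins.
- ticket.finish_job(): hands the job in; it is judged then, once.
The state is a dict: "time_s": time; "q": joint angles; "qvel": joint speeds; "effort": joint torques, N m; "tool_pos": TCP position; "ee_rot": TCP orientation; "wrist_force": force on the tool from outside, world axes, zero at the start; "torque": the same for the moment, N m; "gripper_width": opening from 0.0 (shut) to 1.0 (fully open); "finger_force": force on a finger pad.
Only numpy, scipy, OpenCV 4.12 (cv2) and the standard library are available. Lean on these libraries where they do the work, as an engineer would, in place of code of your own. Each camera call takes 0.05 s, during which the arm holds its last target. There are 200 camera calls.

## Working session

There is one attempt and no reset: what is moved stays moved. The work goes in short steps, Python scripts to look and compute and a shell command to move; the robot and the scene stay as the last step left them, time stands still between calls to the robot, and variables do not carry over. Pictures are saved under pics/ and viewed, at most 13 in all, crops included, and the job is handed in when it is done.

```bash
ls; mkdir -p pics
python3 - <<'E'
from rig import monitor, eyes, manip
import cv2, numpy as np
o=monitor.get_obs(); print(o, manip.hold_point_z)
for n in("top","side"):
    d=eyes.get_image(n); cv2.imwrite(f"pics/{n}0.png",cv2.resize(d["img"][:,:,::-1],(800,600))); np.savez(f"{n}0.npz",**d)
    print(n,d["intrinsics"].tolist(),d["world_from_camera"].round(3).tolist())
E
```

```text
pics
{'time_s': 0.0, 'q': array([ 1.08201581e+00,  5.33435886e-02,  1.61429558e+00, -2.16283906e-05,
        1.47598859e+00, -1.18973209e-01]), 'qvel': array([ 0.00055323,  0.00061921, -0.00113779,  0.00091937, -0.00014831,
       -0.00159973]), 'effort': array([-1.94888678e-03, -3.93687665e+01, -3.70172918e+01, -2.06074205e-04,
        7.02439065e-03,  3.12659074e-05]), 'tool_pos': array([0.22555674, 0.58212933, 0.19107038]), 'ee_rot': array([-5.77475919e-01, -3.08746172e+00,  3.05981468e-03]), 'wrist_force': array([ 0.28480792,  0.89436888, -0.39633825]), 'torque': array([ 0.00653285, -0.01522695, -0.05448028]), 'finger_force': 0.0, 'gripper_width': 0.9969591760836359} 0.0187
top [[460.0362822862168, 0.0, 258.6831099118449], [0.0, 460.0362822862168, 200.67597755196576], [0.0, 0.0, 1.0]] [[-0.008, -0.997, 0.082, 0.442], [-1.0, 0.007, -0.01, 0.012], [0.009, -0.082, -0.997, 1.223], [0.0, 0.0, 0.0, 1.0]]
side [[393.4078634060965, 0.0, 253.1103755930265], [0.0, 393.4078634060965, 192.55155208395502], [0.0, 0.0, 1.0]] [[0.968, -0.19, 0.162, 0.319], [-0.249, -0.682, 0.688, -0.841], [-0.02, -0.707, -0.707, 0.999], [0.0, 0.0, 0.0, 1.0]]
```

View pics/top0.png

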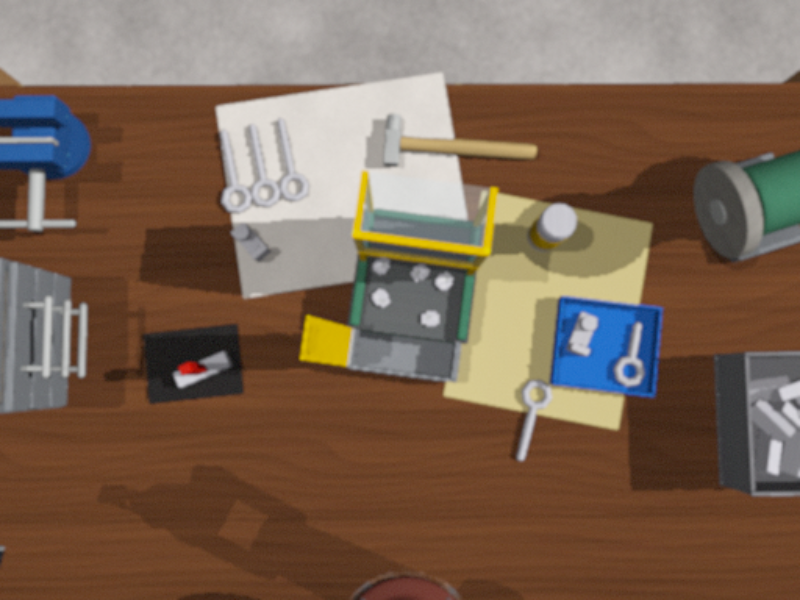

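View pics/side0.png

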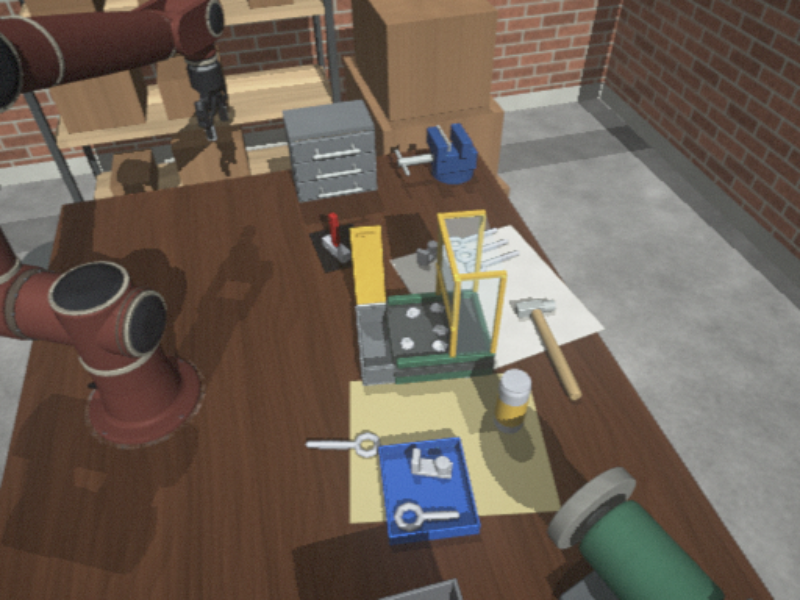

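The top view shows the mat at (193,363) with the scraper standing on it, handle top at (190,368). The station is around (415,300) and turned slightly. The flap leans left at (325,342). The five flakes are at (381,268), (419,272), (443,282), (380,297) and (429,318). The bracket is at (250,243) and the can at (556,225). The side view agrees with this.

```bash
cat > h.py <<'E'
import numpy as np, cv2
from scipy.spatial.transform import Rotation as R
def load(n): return dict(np.load(n))
def cloud(d):
    K=d["intrinsics"];T=d["world_from_camera"];h,w=d["range_z"].shape
    u,v=np.meshgrid(np.arange(w),np.arange(h));z=d["range_z"]
    P=np.stack([(u-K[0,2])/K[0,0]*z,(v-K[1,2])/K[1,1]*z,z],-1)
    return P@T[:3,:3].T+T[:3,3]
def onplane(d,uv,z):
    K=d["intrinsics"];T=d["world_from_camera"];uv=np.atleast_2d(uv).astype(float)
    r=np.c_[(uv[:,0]-K[0,2])/K[0,0],(uv[:,1]-K[1,2])/K[1,1],np.ones(len(uv))]@T[:3,:3].T
    return T[:3,3]+r*((z-T[2,3])/r[:,2])[:,None]
def blobs(m,amin=8):
    n,l,s,c=cv2.connectedComponentsWithStats(m.astype(np.uint8))
    return [(c[i],s[i,4],l==i) for i in range(1,n) if s[i,4]>=amin]
E
python3 - <<'E'
from h import *
for n in("top","side"):
    d=load(n+"0.npz");P=cloud(d);hsv=cv2.cvtColor(d["img"],cv2.COLOR_RGB2HSV).astype(int);H,S,V=[hsv[...,i] for i in range(3)]
    Z=P[...,2]; roi=(P[...,0]>.3)&(P[...,0]<.85)&(abs(P[...,1])<.5)
    print(n)
    for name,m,z in [("green",(H>50)&(H<95)&(S>70)&(V>40),.068),("red",((H<6)|(H>174))&(S>170)&(V>110),.11),("yellow",(H>18)&(H<32)&(S>180)&(V>120),.06),("black",(V<45),.004),("white",(S<50)&(V>130)&(Z<.09),.056)]:
        for c,a,b in blobs(m&roi,14):
            q=P[b];ct=cv2.minAreaRect(onplane(d,np.argwhere(b)[:,::-1],z)[:,:2].astype(np.float32))
            print(name,c.round(1),a,"cloud med",np.median(q,0).round(3),"z",np.percentile(q[:,2],[5,95]).round(3),"rect",np.round(ct[0],4),np.round(ct[1],3),round(ct[2],1))
E
```

```text
top
green [229.2 187.8] 255 cloud med [0.569 0.075 0.067] z [0.055 0.07 ] rect [0.5722 0.074 ] [0.016 0.104] 81.7
green [297.3 196.2] 246 cloud med [ 0.548 -0.097  0.067] z [0.063 0.071] rect [ 0.5475 -0.0974] [0.015 0.105] 81.7
red [121.2 235.2] 89 cloud med [0.453 0.331 0.117] z [0.063 0.123] rect [0.4541 0.3289] [0.041 0.017] 89.6
yellow [273.9 147.4] 767 cloud med [ 0.621 -0.034  0.278] z [0.257 0.281] rect [ 0.7042 -0.0368] [0.228 0.119] 81.7
yellow [268.5 165.9] 189 cloud med [ 0.611 -0.024  0.154] z [0.146 0.169] rect [ 0.6269 -0.0233] [0.193 0.007] 81.7
yellow [207.1 218.2] 853 cloud med [0.49  0.122 0.147] z [-0.    0.22] rect [0.4959 0.1294] [0.076 0.076] 81.5
black [120.7 230. ] 1675 cloud med [0.475 0.371 0.004] z [0.    0.008] rect [0.4603 0.3574] [0.112 0.161] 5.1
white [197.3 129.9] 8836 cloud med [0.747 0.173 0.001] z [-0.003  0.013] rect [0.7042 0.1008] [0.269 0.395] 1.1
white [276.  88.] 15 cloud med [ 0.844 -0.049  0.019] z [0.015 0.023] rect [ 0.8315 -0.0473] [0.036 0.   ] 89.7
white [366.6 142.5] 27 cloud med [ 0.697 -0.295 -0.   ] z [-0.003  0.003] rect [ 0.687 
[... 3042 characters left out ...]
9 0.025] 74.6
white [280.6 220.9] 49 cloud med [ 0.587 -0.07   0.057] z [0.053 0.06 ] rect [ 0.5871 -0.0683] [0.026 0.027] 61.7
white [242.4 234.7] 47 cloud med [ 0.458 -0.087  0.051] z [0.048 0.054] rect [ 0.456  -0.0906] [0.009 0.059] 82.0
white [242.8 244.9] 33 cloud med [ 0.458 -0.091  0.004] z [0.002 0.013] rect [ 0.4496 -0.1291] [0.007 0.057] 74.7
white [224.8 284.2] 289 cloud med [ 0.384 -0.215  0.011] z [0.004 0.015] rect [ 0.362  -0.2348] [0.051 0.12 ] 61.6
white [275.3 297.7] 320 cloud med [ 0.5   -0.306  0.017] z [0.008 0.045] rect [ 0.4962 -0.3192] [0.048 0.07 ] 66.0
white [269.  329.1] 269 cloud med [ 0.455 -0.389  0.016] z [0.011 0.019] rect [ 0.4615 -0.4066] [0.04  0.103] 75.1
```

Run:
```python
from h import *
from rig import monitor
for n in("top","side"):
    d=load(n+"0.npz");P=cloud(d);hsv=cv2.cvtColor(d["img"],cv2.COLOR_RGB2HSV).astype(int);H,S,V=[hsv[...,i] for i in range(3)]
    X,Y,Z=P[...,0],P[...,1],P[...,2]
    near=(abs(X-.455)<.08)&(abs(Y-.335)<.08)
    red=((H<6)|(H>174))&(S>150)&near
    t=red&(Z>.112); print(n,"handle top",P[t].mean(0).round(4),t.sum(), "red z>.04 <.1",P[red&(Z<.1)].mean(0).round(3))
    b=near&(Z>.019)&(Z<.036)&(S<90)&(V>80)
    uv=np.argwhere(b)[:,::-1]; r=cv2.minAreaRect(onplane(d,uv,.029)[:,:2].astype(np.float32)); print("block",np.round(r[0],4),np.round(r[1],3),r[2],len(uv))
    c=P[b][:,:2]; w,v=np.linalg.eigh(np.cov(c.T)); print("long axis",v[:,1],"mean",c.mean(0).round(4))
    # station: fences tops
    yaw=np.deg2rad(-8.3);ex=np.array([np.cos(yaw),np.sin(yaw)]);ey=np.array([-ex[1],ex[0]]);O=np.array([.591,-.020])
    q=np.stack([(P[...,:2]-O)@ex,(P[...,:2]-O)@ey],-1)
    g=(H>50)&(H<95)&(S>70)&(V>40)&(Z>.062)&(Z<.074)
    for s in(1,-1):
        m=g&(s*q[...,1]>.05)&(q[...,0]>-.09)&(q[...,0]<.02)
        if m.sum(): 
            f=np.polyfit(q[m][:,0],q[m][:,1],1); print("fence",s,"y pct",np.percentile(q[m][:,1],[5,50,95]).round(4),"slope",f[0].round(3),"xmin",np.percentile(q[g&(s*q[...,1]>.05)][:,0],[2]).round(4))
    pl=(V<110)&(abs(Z-.05)<.005)&(abs(q[...,1])<.05)&(q[...,0]<-.05)
    print("plate xmin",np.percentile(q[pl][:,0],[1,3]).round(4), "z",np.median(Z[pl]).round(4))
    yb=(H>18)&(H<32)&(S>150)&(abs(Z-.149)<.012)&(abs(q[...,1])<.08)&(abs(q[...,0]-.02)<.03)
    print("bar x",np.percentile(q[yb][:,0],[5,50,95]).round(4) if yb.any() else None)
    fl=(H>18)&(H<32)&(S>150)&(q[...,0]<-.08)&(q[...,1]>.06)
    if fl.any():
        k=P[fl];k=k[k[:,2].argsort()];print("flap top",k[-15:].mean(0).round(3),"q",q[fl][np.argsort(Z[fl])][-15:].mean(0).round(3))
o=monitor.get_obs();print(R.from_rotvec(o["ee_rot"]).as_matrix().round(3))
```

```text
top handle top [0.4525 0.3352 0.1194] 56 red z>.04 <.1 [0.455 0.337 0.06 ]
block [0.4516 0.3358] [0.027 0.091] 23.429874420166016 266
long axis [-0.43296987  0.90140839] mean [0.4521 0.3311]
fence 1 y pct [0.0845 0.091  0.0974] slope -0.005 xmin [-0.0819]
fence -1 y pct [-0.0899 -0.0831 -0.0765] slope 0.003 xmin [-0.0807]
plate xmin [-0.0889 -0.0883] z 0.0493
bar x [0.0188 0.0204 0.0216]
flap top [0.489 0.142 0.224] q [-0.124  0.145]
side handle top [0.4494 0.33   0.1187] 21 red z>.04 <.1 [0.447 0.328 0.074]
block [0.4479 0.3321] [0.031 0.093] 21.002607345581055 99
long axis [-0.45036663  0.89284371] mean [0.4483 0.3254]
fence 1 y pct [0.0786 0.0835 0.0906] slope 0.002 xmin [-0.0832]
fence -1 y pct [-0.0955 -0.0914 -0.0823] slope -0.009 xmin [-0.0815]
plate xmin [-0.3834 -0.0904] z 0.0512
bar x None
flap top [0.491 0.136 0.223] q [-0.121  0.14 ]
[[-0.932  0.361 -0.001]
 [ 0.361  0.932 -0.002]
 [ 0.    -0.002 -1.   ]]
```

```bash
cat >> h.py <<'E'
YAW=np.deg2rad(-8.3);O=np.array([.591,-.020,0.])
RS=R.from_euler('z',YAW)
def st(p): return O+RS.apply(p)
def tool(az,tilt=0):
    # tool y azimuth az (rad), tool z down; tilt: tool z swings forward along az
    Y=np.array([np.cos(az),np.sin(az),0]);Z=np.array([0,0,-1.])
    z=np.cos(tilt)*Z+np.sin(tilt)*Y; y=np.cos(tilt)*Y-np.sin(tilt)*Z
    return R.from_matrix(np.c_[np.cross(y,z),y,z])
def rel(*targets,o=None):
    from rig import monitor
    o=o or monitor.get_obs(); R0=R.from_rotvec(o["ee_rot"])
    print("t",round(o["time_s"],2),"tcp",o["tool_pos"].round(4),"F",o["wrist_force"].round(1),"grip",round(o["finger_force"],1),round(o["gripper_width"],3))
    for p,Rt in targets:
        print("  w",(R0.inv()*Rt).as_rotvec().round(4),"d",R0.inv().apply(np.asarray(p)-o["tool_pos"]).round(4))
def foot(p,tilt,off=.079,az=None):
    # TCP pose (world) for the scraper's near lower edge at station point p, TCP `off` above the foot, tilted by `tilt`
    Rt=tool(YAW if az is None else az,tilt); M=Rt.as_matrix()
    return st(p)+.013*M[:,1]-off*M[:,2],Rt
E
python3 - <<'E'
from h import *
a=np.deg2rad(23)
rel(([.450,.334,.19],tool(a)),([.450,.334,.083],tool(a)))
print(tool(a).as_matrix().round(3))
E
```

```text
t 0.1 tcp [0.2256 0.5822 0.1912] F [ 0.9 -0.7 -0.4] grip 0.0 1.002
  w [-1.900e-03  5.000e-04  7.996e-01] d [-0.2989 -0.1503  0.0014]
  w [-1.900e-03  5.000e-04  7.996e-01] d [-0.299  -0.1501  0.1084]
[[-0.391  0.921  0.   ]
 [ 0.921  0.391  0.   ]
 [ 0.     0.    -1.   ]]
```

```bash
python3 -m creep '[{"wz":0.4,"dx":-0.15,"dy":-0.075},{"wz":0.8,"dx":-0.299,"dy":-0.15},{"wz":0.8,"dx":-0.299,"dy":-0.15},{"wz":0.8,"dx":-0.299,"dy":-0.15},{"wz":0.8,"dx":-0.299,"dy":-0.15},{"wz":0.8,"dx":-0.299,"dy":-0.15},{"wz":0.8,"dx":-0.299,"dy":-0.15},{"wz":0.8,"dx":-0.299,"dy":-0.15},{"wz":0.8,"dx":-0.299,"dy":-0.15},{"wz":0.8,"dx":-0.299,"dy":-0.15,"dz":0.03},{"wz":0.8,"dx":-0.299,"dy":-0.15,"dz":0.06},{"wz":0.8,"dx":-0.299,"dy":-0.15,"dz":0.09},{"wz":0.8,"dx":-0.299,"dy":-0.15,"dz":0.108},{"wz":0.8,"dx":-0.299,"dy":-0.15,"dz":0.108},{"wz":0.8,"dx":-0.299,"dy":-0.15,"dz":0.108}]' 60
python3 - <<'E'
from h import *
a=np.deg2rad(23)
rel(([.450,.334,.083],tool(a)))
E
```

```text
t 0.1 tcp [0.2256 0.5822 0.1912] F [ 0.9 -0.7 -0.4] grip 0.0 1.002
  w [-1.900e-03  5.000e-04  7.996e-01] d [-0.299  -0.1501  0.1084]invalid input at $[0]: expected keys wx, wy, wz, dx, dy, dz, claw
```

```bash
python3 -m creep '[{"wx":0,"wy":0,"wz":0.8,"dx":-0.299,"dy":-0.15,"dz":0,"claw":0.085},{"wx":0,"wy":0,"wz":0.8,"dx":-0.299,"dy":-0.15,"dz":0,"claw":0.085},{"wx":0,"wy":0,"wz":0.8,"dx":-0.299,"dy":-0.15,"dz":0,"claw":0.085},{"wx":0,"wy":0,"wz":0.8,"dx":-0.299,"dy":-0.15,"dz":0,"claw":0.085},{"wx":0,"wy":0,"wz":0.8,"dx":-0.299,"dy":-0.15,"dz":0,"claw":0.085},{"wx":0,"wy":0,"wz":0.8,"dx":-0.299,"dy":-0.15,"dz":0,"claw":0.085},{"wx":0,"wy":0,"wz":0.8,"dx":-0.299,"dy":-0.15,"dz":0,"claw":0.085},{"wx":0,"wy":0,"wz":0.8,"dx":-0.299,"dy":-0.15,"dz":0,"claw":0.085},{"wx":0,"wy":0,"wz":0.8,"dx":-0.299,"dy":-0.15,"dz":0,"claw":0.085},{"wx":0,"wy":0,"wz":0.8,"dx":-0.299,"dy":-0.15,"dz":0.03,"claw":0.085},{"wx":0,"wy":0,"wz":0.8,"dx":-0.299,"dy":-0.15,"dz":0.06,"claw":0.085},{"wx":0,"wy":0,"wz":0.8,"dx":-0.299,"dy":-0.15,"dz":0.09,"claw":0.085},{"wx":0,"wy":0,"wz":0.8,"dx":-0.299,"dy":-0.15,"dz":0.108,"claw":0.085},{"wx":0,"wy":0,"wz":0.8,"dx":-0.299,"dy":-0.15,"dz":0.108,"claw":0.085}]' 60
python3 - <<'E'
from h import *
a=np.deg2rad(23)
rel(([.450,.334,.083],tool(a)))
E
```

```text
time_s: 1.5
tool_pos: [0.4468, 0.3345, 0.0803]
ee_rot: [-1.73, -2.618, 0.01]
wrist_force: [-0.9, 1.4, -0.0]
gripper_width: 0.994
finger_force: 0.0
t 1.5 tcp [0.4468 0.3345 0.0803] F [-0.9  1.4 -0. ] grip 0.0 0.994
  w [-0.0075  0.0005  0.0017] d [-0.0017  0.0027 -0.0027]
```

```bash
python3 -m creep '[{"wx":0,"wy":0,"wz":0,"dx":0,"dy":0.003,"dz":-0.002,"claw":0.0},{"wx":0,"wy":0,"wz":0,"dx":0,"dy":0.003,"dz":-0.002,"claw":0.0},{"wx":0,"wy":0,"wz":0,"dx":0,"dy":0.003,"dz":-0.002,"claw":0.0},{"wx":0,"wy":0,"wz":0,"dx":0,"dy":0.003,"dz":-0.002,"claw":0.0},{"wx":0,"wy":0,"wz":0,"dx":0,"dy":0.003,"dz":-0.002,"claw":0.0},{"wx":0,"wy":0,"wz":0,"dx":0,"dy":0.003,"dz":-0.002,"claw":0.0},{"wx":0,"wy":0,"wz":0,"dx":0,"dy":0.003,"dz":-0.002,"claw":0.0},{"wx":0,"wy":0,"wz":0,"dx":0,"dy":0.003,"dz":-0.002,"claw":0.0},{"wx":0,"wy":0,"wz":0,"dx":0,"dy":0.003,"dz":-0.002,"claw":0.0},{"wx":0,"wy":0,"wz":0,"dx":0,"dy":0.003,"dz":-0.002,"claw":0.0}]' 80
python3 - <<'E'
from h import *
th=np.deg2rad(55)
# high via, then tilted above near part, right lane
print(foot([-.11,-.03,.20],th)[0])
rel(([.44,.30,.30],tool(YAW)),(foot([-.14,-.03,.30],0)[0],tool(YAW)))
E
```

```text
time_s: 2.5
tool_pos: [0.4532, 0.336, 0.0863]
ee_rot: [-1.735, -2.619, 0.0]
wrist_force: [0.1, -1.1, 0.4]
gripper_width: 0.001
finger_force: 0.0
[ 0.42116468 -0.02554126  0.25596152]
t 2.5 tcp [0.4532 0.336  0.0863] F [ 0.1 -1.1  0.4] grip 0.0 0.001
  w [-1.000e-04  0.000e+00  5.458e-01] d [-0.028  -0.0262 -0.2137]
  w [-1.000e-04  0.000e+00  5.458e-01] d [-0.3412 -0.1362 -0.2927]
```

Run:
```python
from h import *
from rig import eyes
a=eyes.get_image("side");b=eyes.get_image("top")
np.savez("s1.npz",**a);np.savez("t1.npz",**b)
A=cv2.resize(a["img"][90:200,150:290,::-1],None,fx=4,fy=4,interpolation=2);B=cv2.resize(b["img"][180:290,60:200,::-1],None,fx=4,fy=4,interpolation=2)
cv2.imwrite("pics/1.png",cv2.resize(np.hstack([A,B]),(800,314)))
```

```text
(no output)
```

View pics/1.png

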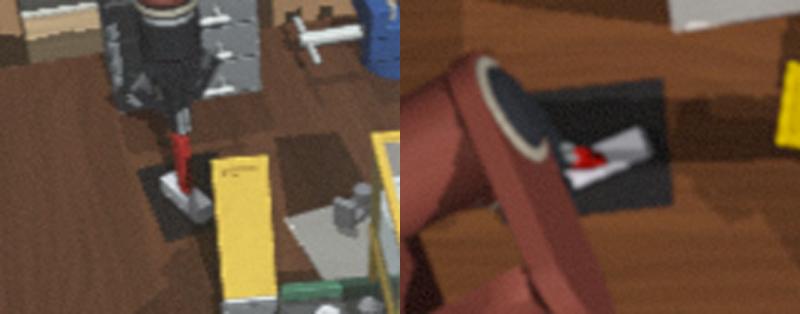

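The fingers have closed without the handle between them. It still stands at about (180,165) in the side half, just in front of and below the fingertips. I'll measure the offset.

Run:
```python
from h import *
for n in("t1","s1"):
    d=load(n+".npz");P=cloud(d);hsv=cv2.cvtColor(d["img"],cv2.COLOR_RGB2HSV).astype(int);H,S,V=[hsv[...,i] for i in range(3)]
    X,Y,Z=P[...,0],P[...,1],P[...,2];near=(abs(X-.455)<.1)&(abs(Y-.335)<.1)
    red=((H<6)|(H>174))&(S>150)&near&(Z<.13)
    v,u=np.nonzero(red);print(n,red.sum(),"zmax",np.percentile(Z[red],[2,50,98]).round(3))
    for lo,hi in((.03,.06),(.06,.09),(.09,.112),(.112,.13)):
        m=red&(Z>lo)&(Z<hi); print(lo,m.sum(),P[m].mean(0).round(4) if m.any() else "")
    b=near&(Z>.019)&(Z<.036)&(S<90)&(V>80)
    uv=np.argwhere(b)[:,::-1]; r=cv2.minAreaRect(onplane(d,uv,.029)[:,:2].astype(np.float32)); print("block",np.round(r[0],4),np.round(r[1],3),r[2],len(uv))
    g=near&(S<60)&(V<130)&(Z>.075)&(Z<.16); 
    for lo in np.arange(.08,.15,.012):
        m=g&(Z>lo)&(Z<lo+.012); print("  finger",lo.round(3),m.sum(),P[m].mean(0).round(3) if m.any() else "")
```

```text
t1 60 zmax [0.001 0.086 0.12 ]
0.03 6 [0.4508 0.3273 0.0536]
0.06 22 [0.4526 0.3282 0.0751]
0.09 18 [0.4531 0.3279 0.1021]
0.112 9 [0.452  0.3282 0.1173]
block [0.4548 0.3284] [0.027 0.075] 22.991666793823242 204
  finger 0.08 0 
  finger 0.092 0 
  finger 0.104 1 [0.443 0.336 0.105]
  finger 0.116 0 
  finger 0.128 7 [0.457 0.331 0.136]
  finger 0.14 9 [0.455 0.328 0.147]
s1 79 zmax [0.04  0.09  0.123]
0.03 15 [0.4472 0.3256 0.0478]
0.06 25 [0.4465 0.3282 0.0774]
0.09 24 [0.4481 0.3278 0.101 ]
0.112 15 [0.4495 0.3274 0.1188]
block [0.449  0.3288] [0.031 0.098] 24.77956771850586 102
  finger 0.08 0 
  finger 0.092 0 
  finger 0.104 0 
  finger 0.116 1 [0.447 0.335 0.126]
  finger 0.128 9 [0.452 0.327 0.137]
  finger 0.14 21 [0.451 0.327 0.146]
```

Run:
```python
from h import *
from rig import monitor
o=monitor.get_obs()
def proj(d,p):
    K=d["intrinsics"];T=d["world_from_camera"];c=T[:3,:3].T@(np.asarray(p)-T[:3,3]);return (K@(c/c[2]))[:2].round(1)
d0=load("side0.npz");d1=load("s1.npz")
print("start tcp",proj(d0,[.2256,.5822,.1912]),"now",proj(d1,o["tool_pos"]),"+40mm",proj(d1,o["tool_pos"]+[0,0,.04]), "handle top",proj(d1,[.451,.333,.12]))
A=cv2.resize(d0["img"][40:110,100:180,::-1],None,fx=5,fy=5,interpolation=0);B=cv2.resize(d1["img"][110:180,180:260,::-1],None,fx=5,fy=5,interpolation=0)
for im,p,o_ in((A,proj(d0,[.2256,.5822,.1912]),(100,40)),(B,proj(d1,o["tool_pos"]),(180,110))):
    cv2.drawMarker(im,tuple(int(x) for x in (p-o_+.5)*5),(0,255,0),0,12)
cv2.imwrite("pics/2.png",np.hstack([A,B]));print(o["gripper_width"],o["finger_force"])
```

```text
start tcp [143.3  95. ] now [214.6 144.1] +40mm [213.6 135.4] handle top [213.3 137.4]
-0.001868549458095324 0.0
```

View pics/2.png

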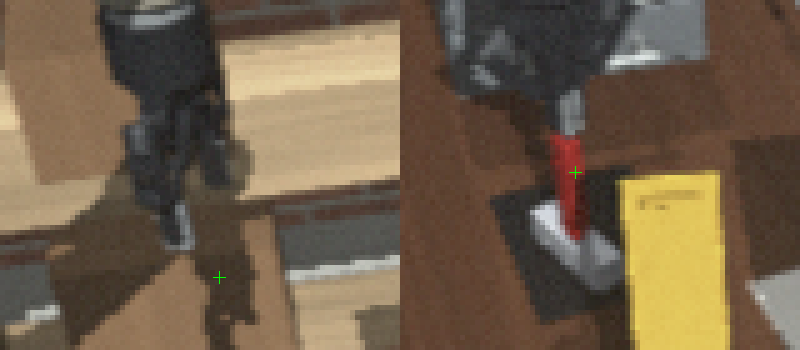

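The fingertips show right above the handle top, while the reported TCP is about 38 mm lower. I'll check the tip height against the start picture's depth.

Run:
```python
from h import *
d=load("side0.npz");P=cloud(d)
for n,c,zr in(("side0.npz",(.2256,.5822),(.12,.40)),("s1.npz",(.4532,.336),(.10,.25)),("top0.npz",(.2256,.5822),(.12,.4))):
    d=load(n);P=cloud(d);hsv=cv2.cvtColor(d["img"],cv2.COLOR_RGB2HSV)
    m=(abs(P[...,0]-c[0])<.08)&(abs(P[...,1]-c[1])<.08)&(P[...,2]>zr[0])&(P[...,2]<zr[1])&(hsv[...,1]<120)
    print(n,m.sum())
    for lo in np.arange(zr[0],zr[1],.015):
        k=m&(P[...,2]>=lo)&(P[...,2]<lo+.015)
        if k.sum()>1: print("  ",lo.round(3),k.sum(),P[k].mean(0).round(3),"y",P[k][:,1].min().round(3),P[k][:,1].max().round(3),"x",P[k][:,0].min().round(3),P[k][:,0].max().round(3))
```

```text
side0.npz 701
   0.24 25 [0.226 0.58  0.25 ] y 0.529 0.628 x 0.198 0.251
   0.255 43 [0.226 0.579 0.262] y 0.522 0.628 x 0.198 0.252
   0.27 45 [0.227 0.579 0.277] y 0.525 0.632 x 0.197 0.252
   0.285 51 [0.223 0.563 0.294] y 0.507 0.646 x 0.187 0.262
   0.3 82 [0.223 0.557 0.308] y 0.507 0.644 x 0.188 0.262
   0.315 78 [0.224 0.556 0.323] y 0.508 0.641 x 0.189 0.261
   0.33 87 [0.221 0.548 0.337] y 0.509 0.636 x 0.189 0.26
   0.345 55 [0.213 0.541 0.351] y 0.514 0.573 x 0.193 0.249
   0.36 82 [0.226 0.552 0.368] y 0.539 0.583 x 0.188 0.262
   0.375 94 [0.226 0.552 0.383] y 0.539 0.582 x 0.189 0.262
   0.39 59 [0.228 0.553 0.395] y 0.542 0.579 x 0.189 0.262
s1.npz 494
   0.115 4 [0.451 0.331 0.125] y 0.325 0.337 x 0.447 0.454
   0.13 22 [0.453 0.327 0.139] y 0.321 0.341 x 0.438 0.467
   0.145 28 [0.451 0.328 0.152] y 0.321 0.339 x 0.438 0.465
   0.16 31 [0.455 0.326 0.169] y 0.315 0.34 x 0.43 0.485
   0.175 69 [0.456 0.329 0.182] y 0.308 0.36 x 0.417 0.495
   0.19 74 [0.461 0.327 0.197] y 0.305 0.358 x 0.41 0.504
   0.205 103 [0.453 0.324 0.213] y 0.301 0.37 x 0.393 0.513
   0.22 118 [0.448 0.323 0.227] y 0.3 0.366 x 0.394 0.508
   0.235 45 [0.439 0.32  0.24 ] y 0.307 0.344 x 0.414 0.492
top0.npz 21
   0.24 9 [0.215 0.535 0.249] y 0.532 0.538 x 0.208 0.219
   0.255 9 [0.212 0.53  0.259] y 0.526 0.533 x 0.205 0.219
   0.285 3 [0.211 0.512 0.295] y 0.511 0.513 x 0.209 0.212
```

The real fingertips are about 37 mm short of the reported TCP: open, they sit at z=0.240 against a reported 0.191, and closed at 0.124 against 0.086. From here I correct for that: open, go 40 mm lower and grip.

```bash
python3 -m creep '[{"wx":0,"wy":0,"wz":0,"dx":-0.002,"dy":-0.003,"dz":0,"claw":0.07},{"wx":0,"wy":0,"wz":0,"dx":-0.002,"dy":-0.003,"dz":0,"claw":0.07},{"wx":0,"wy":0,"wz":0,"dx":-0.002,"dy":-0.003,"dz":0,"claw":0.07},{"wx":0,"wy":0,"wz":0,"dx":-0.002,"dy":-0.003,"dz":0,"claw":0.07},{"wx":0,"wy":0,"wz":0,"dx":-0.002,"dy":-0.003,"dz":0,"claw":0.07},{"wx":0,"wy":0,"wz":0,"dx":-0.002,"dy":-0.003,"dz":0.02,"claw":0.07},{"wx":0,"wy":0,"wz":0,"dx":-0.002,"dy":-0.003,"dz":0.04,"claw":0.07},{"wx":0,"wy":0,"wz":0,"dx":-0.002,"dy":-0.003,"dz":0.04,"claw":0.07},{"wx":0,"wy":0,"wz":0,"dx":-0.002,"dy":-0.003,"dz":0.04,"claw":0},{"wx":0,"wy":0,"wz":0,"dx":-0.002,"dy":-0.003,"dz":0.04,"claw":0},{"wx":0,"wy":0,"wz":0,"dx":-0.002,"dy":-0.003,"dz":0.04,"claw":0},{"wx":0,"wy":0,"wz":0,"dx":-0.002,"dy":-0.003,"dz":0.04,"claw":0},{"wx":0,"wy":0,"wz":0,"dx":-0.002,"dy":-0.003,"dz":0.04,"claw":0},{"wx":0,"wy":0,"wz":0,"dx":-0.002,"dy":-0.003,"dz":0.04,"claw":0},{"wx":0,"wy":0,"wz":0,"dx":-0.002,"dy":-0.003,"dz":0.04,"claw":0},{"wx":0,"wy":0,"wz":0,"dx":-0.002,"dy":-0.003,"dz":0.04,"claw":0}]' 80
sed -i 's/off=.079/off=.042/' h.py
python3 - <<'E'
from h import *
th=np.deg2rad(55)
p,_=foot([-.12,-.03,.30],0)
rel(([.45,.33,.27],tool(YAW)),(p,tool(YAW)),foot([-.12,-.03,.18],th)); print(p)
E
```

```text
time_s: 4.2
tool_pos: [0.4522, 0.3335, 0.0477]
ee_rot: [1.734, 2.618, 0.003]
wrist_force: [-0.0, 0.4, 5.3]
gripper_width: 0.176
finger_force: 79.1
t 4.2 tcp [0.4522 0.3335 0.0477] F [-0.   0.4  5.3] grip 79.1 0.176
  w [ 0.0023 -0.0009  0.5458] d [-0.0023 -0.0029 -0.2223]
  w [ 0.0023 -0.0009  0.5458] d [-0.3497 -0.1166 -0.2947]
  w [-0.933  -0.2626  0.5023] d [-0.329  -0.151  -0.1675]
[ 0.48079005 -0.03423966  0.342     ]
```

```bash
python3 -m creep '[{"wx":0,"wy":0,"wz":0,"dx":0,"dy":0,"dz":-0.05,"claw":0},{"wx":0,"wy":0,"wz":0,"dx":0,"dy":0,"dz":-0.1,"claw":0},{"wx":0,"wy":0,"wz":0,"dx":0,"dy":0,"dz":-0.15,"claw":0},{"wx":0,"wy":0,"wz":0,"dx":0,"dy":0,"dz":-0.2,"claw":0},{"wx":0,"wy":0,"wz":0,"dx":0,"dy":0,"dz":-0.25,"claw":0},{"wx":0,"wy":0,"wz":0.15,"dx":-0.04,"dy":-0.015,"dz":-0.27,"claw":0},{"wx":0,"wy":0,"wz":0.3,"dx":-0.085,"dy":-0.03,"dz":-0.29,"claw":0},{"wx":0,"wy":0,"wz":0.4,"dx":-0.13,"dy":-0.045,"dz":-0.29,"claw":0},{"wx":0,"wy":0,"wz":0.5,"dx":-0.175,"dy":-0.06,"dz":-0.29,"claw":0},{"wx":0,"wy":0,"wz":0.546,"dx":-0.22,"dy":-0.075,"dz":-0.29,"claw":0},{"wx":0,"wy":0,"wz":0.546,"dx":-0.26,"dy":-0.09,"dz":-0.29,"claw":0},{"wx":0,"wy":0,"wz":0.546,"dx":-0.3,"dy":-0.1,"dz":-0.29,"claw":0},{"wx":0,"wy":0,"wz":0.546,"dx":-0.335,"dy":-0.11,"dz":-0.29,"claw":0},{"wx":0,"wy":0,"wz":0.546,"dx":-0.35,"dy":-0.117,"dz":-0.29,"claw":0},{"wx":0,"wy":0,"wz":0.546,"dx":-0.35,"dy":-0.117,"dz":-0.29,"claw":0},{"wx":0,"wy":0,"wz":0.546,"dx":-0.35,"dy":-0.117,"dz":-0.29,"claw":0}]' 80
sed -i 's/off=.042/off=.0437/' h.py
python3 - <<'E'
from h import *
th=np.deg2rad(55)
rel(foot([-.13,-.03,.15],th),foot([-.13,-.03,.085],th)); print(foot([-.13,-.03,.085],th)[0])
E
```

```text
time_s: 5.8
tool_pos: [0.4797, -0.0347, 0.335]
ee_rot: [-2.375, -2.052, 0.001]
wrist_force: [0.5, 0.1, -3.8]
gripper_width: 0.174
finger_force: 79.9
t 5.8 tcp [ 0.4797 -0.0347  0.335 ] F [ 0.5  0.1 -3.8] grip 79.9 0.174
  w [-9.623e-01 -4.000e-04 -1.100e-03] d [ 0.0005 -0.0499  0.1494]
  w [-9.623e-01 -4.000e-04 -1.100e-03] d [ 0.0004 -0.0498  0.2144]
[ 0.42998735 -0.02682835  0.12071427]
```

```bash
python3 -m creep '[{"wx":-0.14,"wy":0,"wz":0,"dx":0,"dy":-0.0,"dz":0.02,"claw":0},{"wx":-0.28,"wy":0,"wz":0,"dx":0,"dy":-0.01,"dz":0.04,"claw":0},{"wx":-0.42,"wy":0,"wz":0,"dx":0,"dy":-0.015,"dz":0.06,"claw":0},{"wx":-0.56,"wy":0,"wz":0,"dx":0,"dy":-0.02,"dz":0.08,"claw":0},{"wx":-0.7,"wy":0,"wz":0,"dx":0,"dy":-0.03,"dz":0.1,"claw":0},{"wx":-0.8,"wy":0,"wz":0,"dx":0,"dy":-0.04,"dz":0.12,"claw":0},{"wx":-0.873,"wy":0,"wz":0,"dx":0,"dy":-0.045,"dz":0.15,"claw":0},{"wx":-0.873,"wy":0,"wz":0,"dx":0,"dy":-0.045,"dz":0.15,"claw":0},{"wx":-0.873,"wy":0,"wz":0,"dx":0,"dy":-0.045,"dz":0.15,"claw":0}]' 80
python3 - <<'E'
from h import *
from rig import monitor,eyes
th=np.deg2rad(50)
rel(foot([-.13,-.03,.15],th),foot([-.08,-.03,.07],th),foot([.045,-.03,.07],th),foot([.045,-.03,.05],th)); print(monitor.get_obs()["q"].round(2))
d=eyes.get_image("side");np.savez("s2.npz",**d)
cv2.imwrite("pics/3.png",cv2.resize(d["img"][60:280,130:370,::-1],None,fx=2.5,fy=2.5,interpolation=2))
E
```

```text
time_s: 6.7
tool_pos: [0.4979, -0.0249, 0.1753]
ee_rot: [1.82, 1.571, 0.705]
wrist_force: [1.1, -0.5, -2.6]
gripper_width: 0.177
finger_force: 80.6
t 6.7 tcp [ 0.4979 -0.0249  0.1753] F [ 1.1 -0.5 -2.6] grip 80.6 0.177
  w [-0.0248  0.005   0.0007] d [-0.0119 -0.0326 -0.0561]
  w [-0.0248  0.005   0.0007] d [-0.0115 -0.0595  0.0343]
  w [-0.0248  0.005   0.0007] d [-0.0111  0.0232  0.1281]
  w [-0.0248  0.005   0.0007] d [-0.011   0.0082  0.1413]
[-0.24 -1.01  2.55  0.1   0.76 -0.14]
```

View pics/3.png

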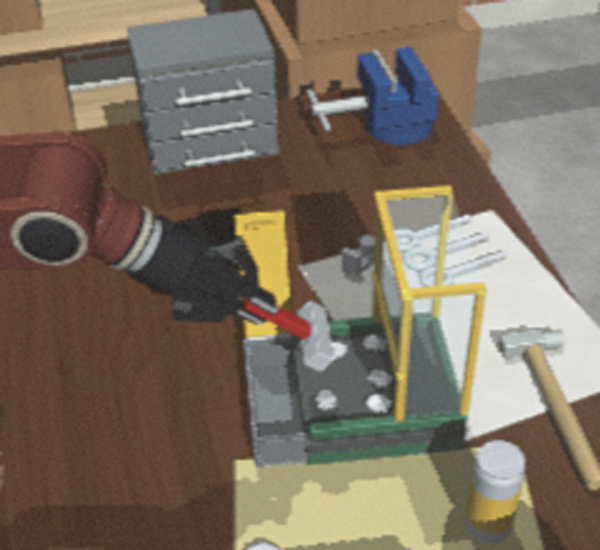

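The handle is held and slanted with the block intact. The arm stopped at a joint limit (q2=-1.01), so the full slant only works further in. I'll go forward above the plate first.

```bash
python3 - <<'E'
from h import *
th=np.deg2rad(50)
rel(foot([-.03,-.03,.09],th))
E
python3 -m creep '[{"wx":0,"wy":0,"wz":0,"dx":-0.005,"dy":0.0,"dz":0.02,"claw":0},{"wx":-0.025,"wy":0.005,"wz":0,"dx":-0.011,"dy":-0.01,"dz":0.04,"claw":0},{"wx":-0.025,"wy":0.005,"wz":0,"dx":-0.011,"dy":-0.013,"dz":0.055,"claw":0},{"wx":-0.025,"wy":0.005,"wz":0,"dx":-0.011,"dy":-0.013,"dz":0.055,"claw":0}]'
python3 - <<'E'
from h import *
th=np.deg2rad(50)
rel(foot([-.03,-.03,.09],th),foot([.045,-.03,.07],th))
E
```

```text
t 6.75 tcp [ 0.4993 -0.0256  0.1795] F [ 0.4  0.1 -2.4] grip 80.6 0.175
  w [-0.0189  0.006   0.0008] d [-0.0108 -0.0159  0.0601]
time_s: 7.15
tool_pos: [0.531, -0.0428, 0.1338]
ee_rot: [1.799, 1.554, 0.728]
wrist_force: [-0.3, 0.8, -2.1]
gripper_width: 0.173
finger_force: 80.6
t 7.15 tcp [ 0.531  -0.0428  0.1338] F [-0.3  0.8 -2.1] grip 80.6 0.173
  w [ 0.005   0.0022 -0.0002] d [ 0.0012 -0.0038  0.0044]
  w [ 0.005   0.0022 -0.0002] d [0.0014 0.0288 0.0749]
```

```bash
python3 -m creep '[{"wx":0,"wy":0,"wz":0,"dx":0,"dy":-0.006,"dz":0.015,"claw":0},{"wx":0,"wy":0,"wz":0,"dx":0,"dy":0.006,"dz":0.032,"claw":0},{"wx":0,"wy":0,"wz":0,"dx":0.001,"dy":0.018,"dz":0.053,"claw":0},{"wx":0.005,"wy":0,"wz":0,"dx":0.001,"dy":0.029,"dz":0.075,"claw":0},{"wx":0.005,"wy":0,"wz":0,"dx":0.001,"dy":0.029,"dz":0.075,"claw":0},{"wx":0.005,"wy":0,"wz":0,"dx":0.001,"dy":0.029,"dz":0.075,"claw":0}]'
python3 - <<'E'
from h import *
from rig import monitor,eyes
th=np.deg2rad(50)
rel(foot([.045,-.03,.07],th),foot([.045,-.03,.054],th),foot([.045,-.03,.048],th))
d=eyes.get_image("side");np.savez("s3.npz",**d)
cv2.imwrite("pics/4.png",cv2.resize(d["img"][120:270,180:340,::-1],None,fx=3.8,fy=3.8,interpolation=2))
E
```

```text
time_s: 7.75
tool_pos: [0.6074, -0.0527, 0.1096]
ee_rot: [1.8, 1.555, 0.727]
wrist_force: [0.1, -0.6, -2.2]
gripper_width: 0.171
finger_force: 80.5
t 7.75 tcp [ 0.6074 -0.0527  0.1096] F [ 0.1 -0.6 -2.2] grip 80.5 0.171
  w [0.0034 0.0017 0.0004] d [-0.     -0.0019  0.0002]
  w [0.0034 0.0017 0.0004] d [-0.     -0.0142  0.0105]
  w [0.0034 0.0017 0.0004] d [-0.     -0.0188  0.0143]
```

View pics/4.png

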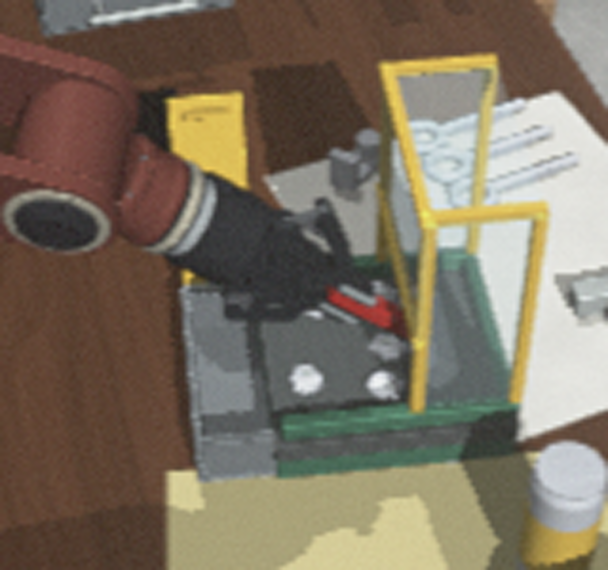

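The block, faint through the pane at (440,355), is behind the front bar and clear of the flakes at (305,378), (381,383) and (385,345). Lowering until it bears on the plate.

```bash
python3 -m creep '[{"wx":0.003,"wy":0,"wz":0,"dx":0,"dy":-0.007,"dz":0.005,"claw":0},{"wx":0.003,"wy":0,"wz":0,"dx":0,"dy":-0.0142,"dz":0.0105,"claw":0},{"wx":0.003,"wy":0,"wz":0,"dx":0,"dy":-0.0142,"dz":0.0105,"claw":0},{"wx":0.003,"wy":0,"wz":0,"dx":0,"dy":-0.0165,"dz":0.0125,"claw":0},{"wx":0.003,"wy":0,"wz":0,"dx":0,"dy":-0.0165,"dz":0.0125,"claw":0}]'
python3 - <<'E'
from h import *
th=np.deg2rad(50)
rel(foot([.045,-.03,.048],th))
E
```

```text
time_s: 8.3
tool_pos: [0.6056, -0.0527, 0.0876]
ee_rot: [1.801, 1.555, 0.725]
wrist_force: [-0.4, -0.3, 1.0]
gripper_width: 0.173
finger_force: 81.3
t 8.3 tcp [ 0.6056 -0.0527  0.0876] F [-0.4 -0.3  1. ] grip 81.3 0.173
  w [ 0.0016  0.0028 -0.0001] d [ 0.0003 -0.0007  0.0016]
```

```bash
python3 -m creep '[{"wx":0,"wy":0,"wz":0,"dx":0,"dy":-0.0008,"dz":0.0006,"claw":0},{"wx":0,"wy":0,"wz":0,"dx":0,"dy":-0.0008,"dz":0.0006,"claw":0},{"wx":0,"wy":0,"wz":0,"dx":0,"dy":-0.0008,"dz":0.0006,"claw":0}]'
python3 - <<'E'
from h import *
D=np.deg2rad
# drag plan, right lane, height zc
zc=.0495
rel(*[foot([x,-.03,zc],D(t)) for x,t in((.03,50),(.015,50),(0,48),(-.015,44),(-.03,39),(-.045,34),(-.06,30),(-.075,26),(-.09,24),(-.1,22),(-.105,22))])
E
```

```text
time_s: 8.6
tool_pos: [0.606, -0.0528, 0.0875]
ee_rot: [1.8, 1.555, 0.726]
wrist_force: [-3.8, 0.8, 6.7]
gripper_width: 0.176
finger_force: 82.0
t 8.6 tcp [ 0.606  -0.0528  0.0875] F [-3.8  0.8  6.7] grip 82.0 0.176
  w [0.0028 0.0029 0.0001] d [ 0.0003 -0.0094 -0.0113]
  w [0.0028 0.0029 0.0001] d [ 0.0002 -0.019  -0.0228]
  w [0.0377 0.0029 0.    ] d [ 0.0002 -0.0271 -0.0339]
  w [ 1.075e-01  2.900e-03 -1.000e-04] d [ 0.0002 -0.0338 -0.0443]
  w [ 0.1948  0.0029 -0.0002] d [ 0.0002 -0.0398 -0.0541]
  w [ 0.2821  0.0029 -0.0003] d [ 0.0001 -0.0459 -0.0636]
  w [ 0.3519  0.0028 -0.0004] d [ 0.0001 -0.0529 -0.0733]
  w [ 0.4217  0.0028 -0.0005] d [ 0.0001 -0.0601 -0.0828]
  w [ 0.4566  0.0028 -0.0006] d [ 0.     -0.0685 -0.0933]
  w [ 0.4915  0.0028 -0.0006] d [ 0.     -0.0737 -0.0999]
  w [ 0.4915  0.0028 -0.0006] d [ 0.     -0.0769 -0.1037]
```

```bash
python3 -m creep '[{"wx":0.0,"wy":0.003,"wz":0,"dx":0,"dy":-0.0047,"dz":-0.0057,"claw":0},{"wx":0.0,"wy":0.003,"wz":0,"dx":0,"dy":-0.0094,"dz":-0.0113,"claw":0},{"wx":0.0,"wy":0.003,"wz":0,"dx":0,"dy":-0.0142,"dz":-0.017,"claw":0},{"wx":0.0,"wy":0.003,"wz":0,"dx":0,"dy":-0.019,"dz":-0.0228,"claw":0},{"wx":0.019,"wy":0.003,"wz":0,"dx":0,"dy":-0.023,"dz":-0.0283,"claw":0},{"wx":0.038,"wy":0.003,"wz":0,"dx":0,"dy":-0.0271,"dz":-0.0339,"claw":0},{"wx":0.072,"wy":0.003,"wz":0,"dx":0,"dy":-0.0304,"dz":-0.039,"claw":0},{"wx":0.1075,"wy":0.003,"wz":0,"dx":0,"dy":-0.0338,"dz":-0.0443,"claw":0},{"wx":0.15,"wy":0.003,"wz":0,"dx":0,"dy":-0.0368,"dz":-0.0492,"claw":0},{"wx":0.195,"wy":0.003,"wz":0,"dx":0,"dy":-0.0398,"dz":-0.0541,"claw":0},{"wx":0.238,"wy":0.003,"wz":0,"dx":0,"dy":-0.0428,"dz":-0.0588,"claw":0},{"wx":0.282,"wy":0.003,"wz":0,"dx":0,"dy":-0.0459,"dz":-0.0636,"claw":0},{"wx":0.282,"wy":0.003,"wz":0,"dx":0,"dy":-0.0459,"dz":-0.0636,"claw":0}]'
python3 - <<'E'
from h import *
from rig import eyes
D=np.deg2rad
zc=.0495
rel(*[foot([x,-.03,zc],D(t)) for x,t in((-.045,34),(-.06,30),(-.075,26),(-.09,24),(-.1,22),(-.108,22))])
d=eyes.get_image("side");np.savez("s4.npz",**d)
cv2.imwrite("pics/5.png",cv2.resize(d["img"][120:270,180:340,::-1],None,fx=3.8,fy=3.8,interpolation=2))
E
```

```text
time_s: 9.9
tool_pos: [0.5276, -0.0411, 0.093]
ee_rot: [2.002, 1.732, 0.526]
wrist_force: [-10.3, 1.1, 17.6]
gripper_width: 0.173
finger_force: 83.9
t 9.9 tcp [ 0.5276 -0.0411  0.093 ] F [-10.3   1.1  17.6] grip 83.9 0.173
  w [-0.0037 -0.0005  0.0004] d [0.     0.0009 0.0006]
  w [ 0.0661 -0.0005  0.0004] d [ 0.     -0.0086 -0.0067]
  w [ 0.1359 -0.0005  0.0004] d [ 0.0001 -0.0181 -0.0139]
  w [ 0.1708 -0.0005  0.0004] d [ 0.0001 -0.0291 -0.0215]
  w [ 0.2057 -0.0005  0.0005] d [ 0.0001 -0.036  -0.0263]
  w [ 0.2057 -0.0005  0.0005] d [ 0.0001 -0.0427 -0.0308]
```

View pics/5.png

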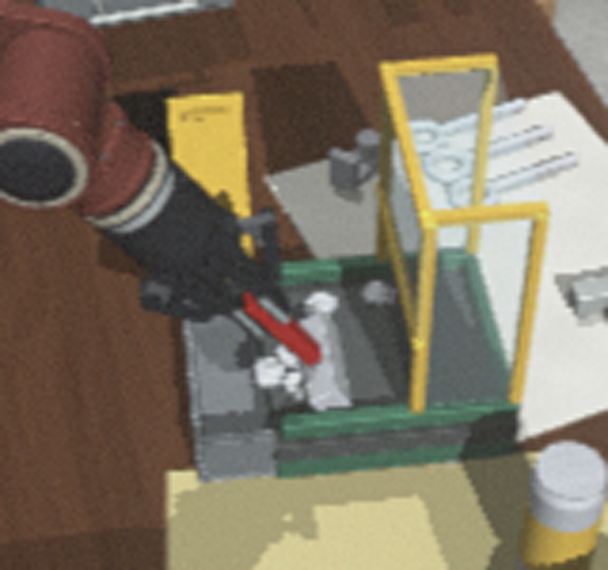

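Three flakes are gathered ahead of the edge at (270,370), (290,380) and (287,355). The other two, at (320,300) and (378,292), are left for the second pass. I'll continue the pull over the plate edge, slightly unloaded.

```bash
python3 -m creep '[{"wx":0.035,"wy":0,"wz":0,"dx":0,"dy":-0.004,"dz":-0.004,"claw":0},{"wx":0.07,"wy":0,"wz":0,"dx":0,"dy":-0.008,"dz":-0.0075,"claw":0},{"wx":0.105,"wy":0,"wz":0,"dx":0,"dy":-0.0128,"dz":-0.011,"claw":0},{"wx":0.14,"wy":0,"wz":0,"dx":0,"dy":-0.0176,"dz":-0.0145,"claw":0},{"wx":0.155,"wy":0,"wz":0,"dx":0,"dy":-0.023,"dz":-0.0184,"claw":0},{"wx":0.17,"wy":0,"wz":0,"dx":0,"dy":-0.0286,"dz":-0.0222,"claw":0},{"wx":0.19,"wy":0,"wz":0,"dx":0,"dy":-0.032,"dz":-0.0245,"claw":0},{"wx":0.205,"wy":0,"wz":0,"dx":0,"dy":-0.0355,"dz":-0.027,"claw":0},{"wx":0.205,"wy":0,"wz":0,"dx":0,"dy":-0.039,"dz":-0.0293,"claw":0},{"wx":0.205,"wy":0,"wz":0,"dx":0,"dy":-0.0422,"dz":-0.0315,"claw":0},{"wx":0.205,"wy":0,"wz":0,"dx":0,"dy":-0.0422,"dz":-0.0315,"claw":0}]'
python3 - <<'E'
from h import *
from rig import eyes
D=np.deg2rad
rel(foot([-.108,-.03,.0495],D(22)),foot([-.1,-.03,.09],D(22)),foot([-.09,.03,.09],D(22)),foot([-.05,.03,.09],D(35)),foot([-.03,.03,.085],D(50)))
for n in("side","top"):
    d=eyes.get_image(n);np.savez(n+"5.npz",**d);P=cloud(d);q=RS.inv().apply((P-O).reshape(-1,3)).reshape(P.shape)
    hsv=cv2.cvtColor(d["img"],cv2.COLOR_RGB2HSV)
    m=(hsv[...,1]<50)&(hsv[...,2]>120)&(q[...,0]>-.155)&(q[...,0]<.06)&(abs(q[...,1])<.085)&(q[...,2]<.065)
    for c,a,b in blobs(m,8): print(n,c.round(0),a,np.median(q[b],0).round(3))
d=load("side5.npz");cv2.imwrite("pics/6.png",cv2.resize(d["img"][150:250,200:320,::-1],None,fx=5,fy=5,interpolation=2))
E
```

```text
time_s: 11.05
tool_pos: [0.4731, -0.0328, 0.0913]
ee_rot: [2.143, 1.854, 0.357]
wrist_force: [0.3, 0.3, -2.4]
gripper_width: 0.174
finger_force: 80.5
t 11.05 tcp [ 0.4731 -0.0328  0.0913] F [ 0.3  0.3 -2.4] grip 80.5 0.174
  w [-0.0045 -0.0013 -0.0001] d [-0.0003  0.0037 -0.0024]
  w [-0.0045 -0.0013 -0.0001] d [-0.0002  0.0261 -0.0371]
  w [-0.0045 -0.0013 -0.0001] d [ 0.0598  0.0354 -0.0333]
  w [-0.2314 -0.0013 -0.0003] d [ 0.0598  0.0624 -0.0202]
  w [-4.932e-01 -1.300e-03 -4.000e-04] d [ 0.0597  0.0672 -0.0073]
side [243. 197.] 12 [-0.101  0.08   0.048]
side [278. 196.] 20 [0.012 0.059 0.058]
side [264. 200.] 53 [-0.037  0.049  0.056]
side [237. 223.] 160 [-0.14  -0.01   0.013]
top [243. 171.] 68 [0.016 0.061 0.055]
top [244. 190.] 126 [-0.035  0.053  0.054]
top [258. 213.] 8 [-0.087  0.008  0.061]
top [268. 215.] 15 [-0.088 -0.014  0.061]
top [282. 217.] 13 [-0.088 -0.052  0.062]
top [292. 230.] 52 [-0.119 -0.082  0.05 ]
top [289. 223.] 8 [-0.098 -0.076  0.008]
top [251. 233.] 283 [-0.141  0.015  0.007]
```

View pics/6.png

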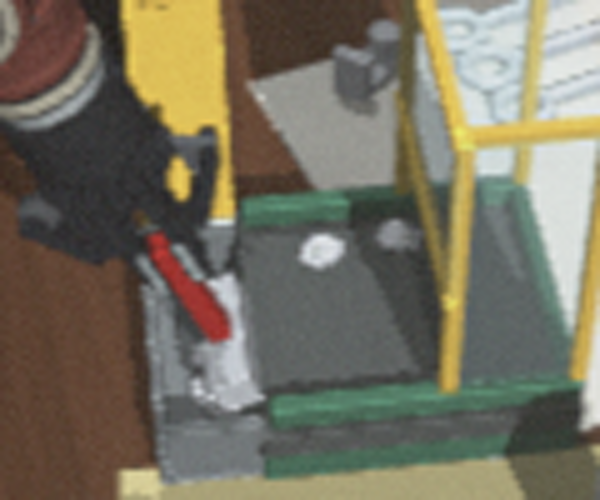

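All three flakes have left the plate. The two left are at station (0.014,0.060) and (-0.036,0.051). Lifting and shifting to the left lane.

```bash
python3 -m creep '[{"wx":0,"wy":0,"wz":0,"dx":0,"dy":0.012,"dz":-0.018,"claw":0},{"wx":0,"wy":0,"wz":0,"dx":0,"dy":0.026,"dz":-0.037,"claw":0},{"wx":0,"wy":0,"wz":0,"dx":0.03,"dy":0.03,"dz":-0.035,"claw":0},{"wx":0,"wy":0,"wz":0,"dx":0.062,"dy":0.0354,"dz":-0.0333,"claw":0},{"wx":-0.12,"wy":0,"wz":0,"dx":0.062,"dy":0.049,"dz":-0.027,"claw":0},{"wx":-0.23,"wy":0,"wz":0,"dx":0.062,"dy":0.0624,"dz":-0.0202,"claw":0},{"wx":-0.36,"wy":0,"wz":0,"dx":0.062,"dy":0.065,"dz":-0.014,"claw":0},{"wx":-0.493,"wy":0,"wz":0,"dx":0.062,"dy":0.0672,"dz":-0.0073,"claw":0},{"wx":-0.493,"wy":0,"wz":0,"dx":0.062,"dy":0.0672,"dz":-0.0073,"claw":0},{"wx":-0.493,"wy":0,"wz":0,"dx":0.062,"dy":0.0672,"dz":-0.0073,"claw":0}]'
python3 - <<'E'
from h import *
D=np.deg2rad
rel(*[foot([x,.032,z],D(50)) for x,z in((-.03,.085),(.0,.075),(.045,.07),(.045,.051))])
E
```

```text
time_s: 12.15
tool_pos: [0.542, 0.0196, 0.124]
ee_rot: [1.803, 1.559, 0.727]
wrist_force: [1.2, 0.3, -1.5]
gripper_width: 0.171
finger_force: 81.1
t 12.15 tcp [0.542  0.0196 0.124 ] F [ 1.2  0.3 -1.5] grip 81.1 0.171
  w [-0.0008 -0.0008 -0.0004] d [-0.0001 -0.0013 -0.0001]
  w [-0.0008 -0.0008 -0.0004] d [-0.0001  0.0103  0.0293]
  w [-0.0008 -0.0008 -0.0004] d [-0.0001  0.0355  0.067 ]
  w [-0.0008 -0.0008 -0.0004] d [-0.0001  0.0209  0.0792]
```

```bash
python3 -m creep '[{"wx":0,"wy":0,"wz":0,"dx":0,"dy":0.005,"dz":0.015,"claw":0},{"wx":0,"wy":0,"wz":0,"dx":0,"dy":0.0103,"dz":0.0293,"claw":0},{"wx":0,"wy":0,"wz":0,"dx":0,"dy":0.023,"dz":0.048,"claw":0},{"wx":0,"wy":0,"wz":0,"dx":0,"dy":0.0355,"dz":0.067,"claw":0},{"wx":0,"wy":0,"wz":0,"dx":0,"dy":0.0355,"dz":0.067,"claw":0},{"wx":0,"wy":0,"wz":0,"dx":0,"dy":0.028,"dz":0.073,"claw":0},{"wx":0,"wy":0,"wz":0,"dx":0,"dy":0.0209,"dz":0.0792,"claw":0},{"wx":0,"wy":0,"wz":0,"dx":0,"dy":0.0197,"dz":0.0801,"claw":0},{"wx":0,"wy":0,"wz":0,"dx":0,"dy":0.0197,"dz":0.0801,"claw":0}]'
python3 - <<'E'
from h import *
D=np.deg2rad
zc=.0495
rel(*[foot([x,.032,zc],D(t)) for x,t in((.045,50),(.03,50),(.015,50),(0,48),(-.015,44),(-.03,39),(-.045,34),(-.06,30),(-.075,26),(-.09,24),(-.1,22),(-.108,22))])
E
```

```text
time_s: 13.05
tool_pos: [0.6156, 0.0089, 0.0884]
ee_rot: [1.801, 1.557, 0.729]
wrist_force: [0.5, -0.1, -2.8]
gripper_width: 0.178
finger_force: 81.0
t 13.05 tcp [0.6156 0.0089 0.0884] F [ 0.5 -0.1 -2.8] grip 81.0 0.178
  w [ 0.0022 -0.0009 -0.0004] d [-0.0002 -0.0008  0.0003]
  w [ 0.0022 -0.0009 -0.0004] d [-0.0002 -0.0104 -0.0112]
  w [ 0.0022 -0.0009 -0.0004] d [-0.0002 -0.02   -0.0227]
  w [ 0.0371 -0.0009 -0.0004] d [-0.0001 -0.0281 -0.0337]
  w [ 0.1069 -0.0009 -0.0004] d [-0.0001 -0.0348 -0.0441]
  w [ 0.1942 -0.0009 -0.0003] d [-0.0001 -0.0408 -0.0539]
  w [ 0.2815 -0.0009 -0.0003] d [-0.0001 -0.047  -0.0634]
  w [ 3.513e-01 -9.000e-04 -2.000e-04] d [-0.0001 -0.054  -0.0731]
  w [ 4.211e-01 -9.000e-04 -2.000e-04] d [-0.0001 -0.0611 -0.0826]
  w [ 4.56e-01 -9.00e-04 -2.00e-04] d [-0.0001 -0.0695 -0.0931]
  w [ 4.909e-01 -9.000e-04 -2.000e-04] d [-0.0001 -0.0748 -0.0997]
  w [ 4.909e-01 -9.000e-04 -2.000e-04] d [-1.000e-04 -7.990e-02 -1.058e-01]
```

```bash
python3 -m creep '[{"wx":0,"wy":0,"wz":0,"dx":0,"dy":-0.0012,"dz":0.0006,"claw":0},{"wx":0,"wy":0,"wz":0,"dx":0,"dy":-0.006,"dz":-0.0055,"claw":0},{"wx":0,"wy":0,"wz":0,"dx":0,"dy":-0.0106,"dz":-0.011,"claw":0},{"wx":0,"wy":0,"wz":0,"dx":0,"dy":-0.0154,"dz":-0.0168,"claw":0},{"wx":0,"wy":0,"wz":0,"dx":0,"dy":-0.0202,"dz":-0.0225,"claw":0},{"wx":0.018,"wy":0,"wz":0,"dx":0,"dy":-0.0242,"dz":-0.028,"claw":0},{"wx":0.037,"wy":0,"wz":0,"dx":0,"dy":-0.0282,"dz":-0.0335,"claw":0},{"wx":0.072,"wy":0,"wz":0,"dx":0,"dy":-0.0316,"dz":-0.0388,"claw":0},{"wx":0.107,"wy":0,"wz":0,"dx":0,"dy":-0.0349,"dz":-0.044,"claw":0},{"wx":0.15,"wy":0,"wz":0,"dx":0,"dy":-0.0379,"dz":-0.0489,"claw":0},{"wx":0.194,"wy":0,"wz":0,"dx":0,"dy":-0.0409,"dz":-0.0538,"claw":0},{"wx":0.238,"wy":0,"wz":0,"dx":0,"dy":-0.044,"dz":-0.0586,"claw":0},{"wx":0.2815,"wy":0,"wz":0,"dx":0,"dy":-0.047,"dz":-0.0633,"claw":0},{"wx":0.316,"wy":0,"wz":0,"dx":0,"dy":-0.0505,"dz":-0.0682,"claw":0},{"wx":0.351,"wy":0,"wz":0,"dx":0,"dy":-0.054,"dz":-0.073,"claw":0},{"wx":0.386,"wy":0,"wz":0,"dx":0,"dy":-0.0576,"dz":-0.0778,"claw":0},{"wx":0.421,"wy":0,"wz":0,"dx":0,"dy":-0.0611,"dz":-0.0826,"claw":0},{"wx":0.456,"wy":0,"wz":0,"dx":0,"dy":-0.0695,"dz":-0.0931,"claw":0},{"wx":0.491,"wy":0,"wz":0,"dx":0,"dy":-0.0748,"dz":-0.0997,"claw":0},{"wx":0.491,"wy":0,"wz":0,"dx":0,"dy":-0.08,"dz":-0.106,"claw":0}]'
python3 - <<'E'
from h import *
from rig import eyes
D=np.deg2rad
rel(foot([-.108,.032,.0495],D(22)),foot([-.1,.032,.13],D(22)))
for n in("side","top"):
    d=eyes.get_image(n);np.savez(n+"6.npz",**d);P=cloud(d);q=RS.inv().apply((P-O).reshape(-1,3)).reshape(P.shape)
    hsv=cv2.cvtColor(d["img"],cv2.COLOR_RGB2HSV)
    m=(hsv[...,1]<50)&(hsv[...,2]>120)&(q[...,0]>-.155)&(q[...,0]<.06)&(abs(q[...,1])<.085)&(q[...,2]<.065)
    for c,a,b in blobs(m,8): print(n,c.round(0),a,np.median(q[b],0).round(3))
E
```

```text
time_s: 15.05
tool_pos: [0.4848, 0.0279, 0.0959]
ee_rot: [2.139, 1.85, 0.363]
wrist_force: [0.2, -0.5, -2.5]
gripper_width: 0.176
finger_force: 80.9
t 15.05 tcp [0.4848 0.0279 0.0959] F [ 0.2 -0.5 -2.5] grip 80.9 0.176
  w [ 0.0019 -0.0011  0.    ] d [-0.0001 -0.0007  0.0009]
  w [ 0.0019 -0.0011  0.    ] d [-0.      0.037  -0.0707]
side [237. 216.] 325 [-0.134  0.015  0.016]
side [250. 234.] 8 [-0.099 -0.083  0.05 ]
side [241. 234.] 8 [-0.125 -0.083  0.051]
top [263. 229.] 279 [-0.125 -0.009  0.009]
top [292. 229.] 67 [-0.115 -0.082  0.049]
top [235. 229.] 40 [-0.134  0.065  0.011]
top [227. 233.] 23 [-0.147  0.083  0.047]
```

```bash
python3 -m creep '[{"wx":0,"wy":0,"wz":0,"dx":0,"dy":0.015,"dz":-0.03,"claw":0},{"wx":0,"wy":0,"wz":0,"dx":0,"dy":0.037,"dz":-0.07,"claw":0},{"wx":0,"wy":0,"wz":0,"dx":0,"dy":0.055,"dz":-0.115,"claw":0},{"wx":0,"wy":0,"wz":0,"dx":0,"dy":0.07,"dz":-0.16,"claw":0},{"wx":0,"wy":0,"wz":0,"dx":0,"dy":0.085,"dz":-0.205,"claw":0},{"wx":0,"wy":0,"wz":0,"dx":0,"dy":0.085,"dz":-0.205,"claw":0}]'
python3 - <<'E'
from h import *
from rig import eyes
a=np.deg2rad(23)
m=np.array([.460,.352,0])   # aim on mat
rel((st([-.12,.03,.36]),tool(YAW)),([.46,.34,.33],tool(a)),([.455,.34,.049],tool(a)))
for n in("side","top"):
    d=eyes.get_image(n);np.savez(n+"7.npz",**d);P=cloud(d);q=RS.inv().apply((P-O).reshape(-1,3)).reshape(P.shape)
    k=(q[...,0]>-.155)&(q[...,0]<-.088)&(abs(q[...,1])<.083)&(q[...,2]<.07);print(n,"max z in trough interior",q[k&(abs(q[...,1])<.074)&(q[...,0]>-.147)&(q[...,0]<-.095)][:,2].max().round(3))
s=load("side7.npz")["img"][170:250,200:300,::-1];t=load("top7.npz")["img"][160:250,200:312,::-1]
cv2.imwrite("pics/7.png",np.hstack([cv2.resize(s,(400,320),interpolation=2),cv2.resize(t,(400,320),interpolation=2)]))
E
```

```text
time_s: 15.75
tool_pos: [0.4895, 0.0273, 0.3279]
ee_rot: [2.129, 1.841, 0.377]
wrist_force: [0.5, 0.4, -1.8]
gripper_width: 0.173
finger_force: 80.9
t 15.75 tcp [0.4895 0.0273 0.3279] F [ 0.5  0.4 -1.8] grip 80.9 0.173
  w [ 4.018e-01 -2.000e-03  3.000e-04] d [-0.0021  0.0009 -0.0345]
  w [ 0.3922  0.1078 -0.5386] d [ 0.3052 -0.0676 -0.0304]
  w [ 0.3922  0.1078 -0.5386] d [ 0.304  -0.182   0.2263]
side max z in trough interior 0.026
top max z in trough interior 0.026
```

View pics/7.png

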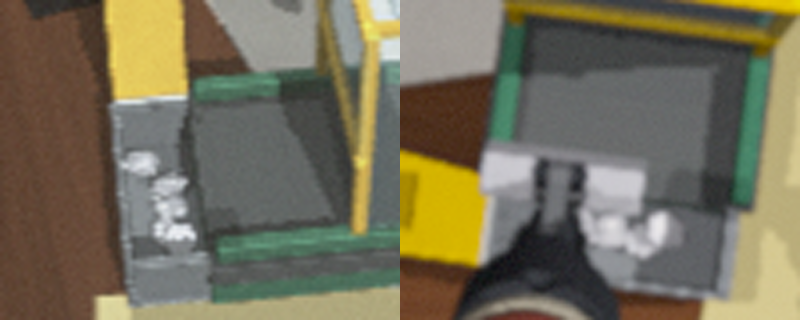

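The side half shows the flakes in the trough between (140,163) and (175,230), with a clean plate. The highest point in the trough is z=0.026. Carrying the scraper back over the flap to the mat.

```bash
python3 -m creep '[{"wx":0.13,"wy":0,"wz":0,"dx":0,"dy":0,"dz":-0.015,"claw":0},{"wx":0.26,"wy":0,"wz":0,"dx":0,"dy":0,"dz":-0.03,"claw":0},{"wx":0.4,"wy":0,"wz":0,"dx":0,"dy":0,"dz":-0.035,"claw":0},{"wx":0.4,"wy":0.02,"wz":-0.1,"dx":0.04,"dy":-0.008,"dz":-0.035,"claw":0},{"wx":0.4,"wy":0.04,"wz":-0.2,"dx":0.085,"dy":-0.018,"dz":-0.035,"claw":0},{"wx":0.4,"wy":0.06,"wz":-0.3,"dx":0.13,"dy":-0.028,"dz":-0.035,"claw":0},{"wx":0.395,"wy":0.08,"wz":-0.4,"dx":0.175,"dy":-0.04,"dz":-0.034,"claw":0},{"wx":0.392,"wy":0.1,"wz":-0.5,"dx":0.22,"dy":-0.05,"dz":-0.032,"claw":0},{"wx":0.392,"wy":0.108,"wz":-0.539,"dx":0.265,"dy":-0.06,"dz":-0.031,"claw":0},{"wx":0.392,"wy":0.108,"wz":-0.539,"dx":0.305,"dy":-0.0676,"dz":-0.0304,"claw":0},{"wx":0.392,"wy":0.108,"wz":-0.539,"dx":0.305,"dy":-0.0676,"dz":-0.0304,"claw":0},{"wx":0.392,"wy":0.108,"wz":-0.539,"dx":0.305,"dy":-0.0676,"dz":-0.0304,"claw":0},{"wx":0.392,"wy":0.108,"wz":-0.539,"dx":0.305,"dy":-0.085,"dz":0.01,"claw":0},{"wx":0.392,"wy":0.108,"wz":-0.539,"dx":0.305,"dy":-0.103,"dz":0.05,"claw":0},{"wx":0.392,"wy":0.108,"wz":-0.539,"dx":0.305,"dy":-0.121,"dz":0.09,"claw":0},{"wx":0.392,"wy":0.108,"wz":-0.539,"dx":0.305,"dy":-0.139,"dz":0.13,"claw":0},{"wx":0.392,"wy":0.108,"wz":-0.539,"dx":0.304,"dy":-0.157,"dz":0.17,"claw":0},{"wx":0.392,"wy":0.108,"wz":-0.539,"dx":0.304,"dy":-0.168,"dz":0.195,"claw":0},{"wx":0.392,"wy":0.108,"wz":-0.539,"dx":0.304,"dy":-0.175,"dz":0.212,"claw":0},{"wx":0.392,"wy":0.108,"wz":-0.539,"dx":0.304,"dy":-0.175,"dz":0.212,"claw":0}]'
python3 - <<'E'
from h import *
a=np.deg2rad(23)
rel(([.455,.34,.048],tool(a)))
E
```

```text
time_s: 17.85
tool_pos: [0.4458, 0.3374, 0.0509]
ee_rot: [-1.726, -2.603, 0.024]
wrist_force: [-0.1, 0.8, -2.4]
gripper_width: 0.174
finger_force: 81.1
t 17.85 tcp [0.4458 0.3374 0.0509] F [-0.1  0.8 -2.4] grip 81.1 0.174
  w [-0.0228 -0.0069 -0.0016] d [-0.0012  0.0096  0.0026]
```

```bash
python3 -m creep '[{"wx":-0.023,"wy":-0.007,"wz":0,"dx":-0.001,"dy":0.009,"dz":0.0,"claw":0},{"wx":-0.023,"wy":-0.007,"wz":0,"dx":-0.001,"dy":0.009,"dz":0.0015,"claw":0},{"wx":-0.023,"wy":-0.007,"wz":0,"dx":-0.001,"dy":0.009,"dz":0.003,"claw":0},{"wx":-0.023,"wy":-0.007,"wz":0,"dx":-0.001,"dy":0.009,"dz":0.003,"claw":0}]'
python3 - <<'E'
from h import *
a=np.deg2rad(23)
rel(([.455,.34,.048],tool(a)))
E
```

```text
time_s: 18.25
tool_pos: [0.4578, 0.3433, 0.0532]
ee_rot: [1.731, 2.616, 0.014]
wrist_force: [0.3, -0.1, -2.3]
gripper_width: 0.178
finger_force: 81.1
t 18.25 tcp [0.4578 0.3433 0.0532] F [ 0.3 -0.1 -2.3] grip 81.1 0.178
  w [ 0.0096 -0.0013  0.0002] d [-0.002  -0.0039  0.0052]
```

```bash
python3 -m creep '[{"wx":0,"wy":0,"wz":0,"dx":0,"dy":0,"dz":0.002,"claw":0},{"wx":0,"wy":0,"wz":0,"dx":0,"dy":0,"dz":0.004,"claw":0},{"wx":0,"wy":0,"wz":0,"dx":0,"dy":0,"dz":0.0055,"claw":0},{"wx":0,"wy":0,"wz":0,"dx":0,"dy":0,"dz":0.0055,"claw":0}]'
python3 - <<'E'
from h import *
rel()
E
```

```text
time_s: 18.65
tool_pos: [0.4577, 0.3436, 0.048]
ee_rot: [1.732, 2.617, 0.013]
wrist_force: [-2.3, -0.1, 3.8]
gripper_width: 0.174
finger_force: 82.1
t 18.65 tcp [0.4577 0.3436 0.048 ] F [-2.3 -0.1  3.8] grip 82.1 0.174
```

```bash
python3 -m creep '[{"wx":0,"wy":0,"wz":0,"dx":0,"dy":0,"dz":0,"claw":0.03},{"wx":0,"wy":0,"wz":0,"dx":0,"dy":0,"dz":0,"claw":0.03},{"wx":0,"wy":0,"wz":0,"dx":0,"dy":0,"dz":0,"claw":0.05},{"wx":0,"wy":0,"wz":0,"dx":0,"dy":0,"dz":0,"claw":0.07},{"wx":0,"wy":0,"wz":0,"dx":0,"dy":0,"dz":0,"claw":0.07},{"wx":0,"wy":0,"wz":0,"dx":0,"dy":0,"dz":-0.03,"claw":0.07},{"wx":0,"wy":0,"wz":0,"dx":0,"dy":0,"dz":-0.07,"claw":0.07},{"wx":0,"wy":0,"wz":0,"dx":0,"dy":0,"dz":-0.11,"claw":0.07},{"wx":0,"wy":0,"wz":0,"dx":0,"dy":0,"dz":-0.16,"claw":0},{"wx":0,"wy":0,"wz":0,"dx":0,"dy":0,"dz":-0.21,"claw":0},{"wx":0,"wy":0,"wz":0,"dx":0,"dy":0,"dz":-0.25,"claw":0},{"wx":0,"wy":0,"wz":0,"dx":0,"dy":0,"dz":-0.25,"claw":0},{"wx":0,"wy":0,"wz":0,"dx":0,"dy":0,"dz":-0.25,"claw":0}]'
python3 - <<'E'
from h import *
from rig import eyes
rel()
for n in("side","top"):
    d=eyes.get_image(n);np.savez(n+"8.npz",**d);P=cloud(d);q=RS.inv().apply((P-O).reshape(-1,3)).reshape(P.shape)
    hsv=cv2.cvtColor(d["img"],cv2.COLOR_RGB2HSV).astype(int);H,S,V=[hsv[...,i] for i in range(3)]
    near=(abs(P[...,0]-.455)<.09)&(abs(P[...,1]-.335)<.09)
    t=((H<6)|(H>174))&(S>150)&near&(P[...,2]>.112);print(n,"handle top",P[t].mean(0).round(4) if t.any() else None)
    b=near&(P[...,2]>.019)&(P[...,2]<.036)&(S<90)&(V>80);r=cv2.minAreaRect(onplane(d,np.argwhere(b)[:,::-1],.029)[:,:2].astype(np.float32));print("block",np.round(r[0],4),np.round(r[1],3),r[2])
    m=(S<50)&(V>175)&(q[...,0]>-.155)&(q[...,0]<.1)&(abs(q[...,1])<.085)&(q[...,2]<.065)
    for c,a,bb in blobs(m,5): print(n,c.round(0),a,np.median(q[bb],0).round(3))
    f=(H>18)&(H<32)&(S>150)&(q[...,0]<-.08)&(q[...,1]>.06);print("flap cloud top",np.sort(P[f][:,2])[-10:].mean().round(3),q[f][P[f][:,2].argsort()[-10:]].mean(0).round(3))
s=load("side8.npz")["img"][120:250,180:300,::-1];t=load("top8.npz")["img"][190:260,80:320,::-1]
cv2.imwrite("pics/8.png",np.vstack([cv2.resize(t,(720,210),interpolation=2),cv2.copyMakeBorder(cv2.resize(s,(360,390),interpolation=2),0,0,0,360,0)]))
E
```

```text
time_s: 19.95
tool_pos: [0.4561, 0.3423, 0.2982]
ee_rot: [1.731, 2.616, 0.016]
wrist_force: [-0.1, 0.4, -1.4]
gripper_width: 0.003
finger_force: 0.0
t 19.95 tcp [0.4561 0.3423 0.2982] F [-0.1  0.4 -1.4] grip 0.0 0.003
side handle top [0.4557 0.3393 0.1393]
block [0.4547 0.3408] [0.031 0.098] 20.79680824279785
side [235. 210.] 30 [-0.135  0.055  0.013]
side [243. 223.] 8 [-0.115 -0.01   0.017]
side [244. 228.] 25 [-0.112 -0.032  0.019]
flap cloud top 0.223 [-0.124  0.141  0.223]
top handle top [0.4355 0.3077 0.5484]
block [0.4573 0.3477] [0.027 0.091] 22.95771026611328
top [250. 222.] 5 [-0.111  0.027  0.016]
top [270. 226.] 63 [-0.113 -0.027  0.017]
top [258. 225.] 21 [-0.115  0.004  0.015]
top [237. 229.] 65 [-0.132  0.059  0.012]
flap cloud top 0.224 [-0.122  0.146  0.224]
```

View pics/8.png

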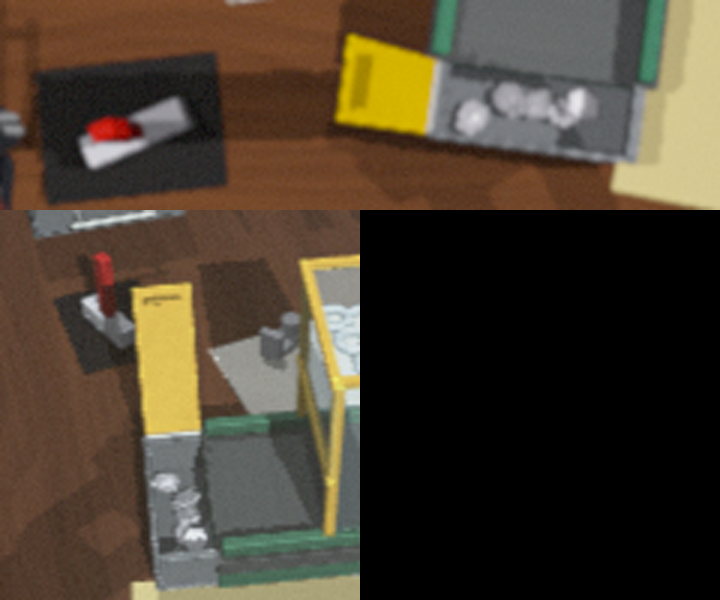

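The scraper stands upright on the mat at (115,130) in the upper strip. Five flakes lie in the trough at (470,115), (510,97), (540,102), (565,113) and (580,103), away from the right end wall. Next is the flap, at about 1.87 rad, pushed with closed fingers from outside.

```bash
cat >> h.py <<'E'
def tip(y,z,x=-.121): return st([x,y,z-.037]),tool(YAW)
def arc(phi,rho=.15):
    f=np.deg2rad(phi); return tip(.09-rho*np.cos(f)+.004*np.sin(f)+.011,.052+rho*np.sin(f)+.004*np.cos(f))
E
python3 - <<'E'
from h import *
rel(tip(.19,.32),tip(.19,.20),tip(.15,.20))
E
```

```text
t 20.05 tcp [0.4549 0.3416 0.2947] F [ 0.2 -0.1 -0.3] grip 0.0 0.005
  w [ 0.0048 -0.0021  0.5465] d [-0.1609 -0.0208  0.0115]
  w [ 0.0048 -0.0021  0.5465] d [-0.161  -0.0214  0.1315]
  w [ 0.0048 -0.0021  0.5465] d [-0.1951 -0.0422  0.1313]
```

```bash
python3 -m creep '[{"wx":0,"wy":0,"wz":0.14,"dx":-0.04,"dy":-0.005,"dz":0,"claw":0},{"wx":0,"wy":0,"wz":0.28,"dx":-0.085,"dy":-0.01,"dz":0.005,"claw":0},{"wx":0,"wy":0,"wz":0.42,"dx":-0.125,"dy":-0.015,"dz":0.01,"claw":0},{"wx":0.005,"wy":0,"wz":0.546,"dx":-0.161,"dy":-0.021,"dz":0.0115,"claw":0},{"wx":0.005,"wy":0,"wz":0.546,"dx":-0.161,"dy":-0.021,"dz":0.0115,"claw":0},{"wx":0.005,"wy":0,"wz":0.546,"dx":-0.161,"dy":-0.021,"dz":0.0115,"claw":0},{"wx":0.005,"wy":0,"wz":0.546,"dx":-0.161,"dy":-0.021,"dz":0.05,"claw":0},{"wx":0.005,"wy":0,"wz":0.546,"dx":-0.161,"dy":-0.021,"dz":0.09,"claw":0},{"wx":0.005,"wy":0,"wz":0.546,"dx":-0.161,"dy":-0.0214,"dz":0.1315,"claw":0},{"wx":0.005,"wy":0,"wz":0.546,"dx":-0.161,"dy":-0.0214,"dz":0.1315,"claw":0}]'
python3 - <<'E'
from h import *
rel(tip(.19,.2),tip(.15,.2),tip(.105,.2),*[arc(p) for p in (80,70,60,50,40,30,20,10,0)])
E
```

```text
time_s: 21.05
tool_pos: [0.4941, 0.1861, 0.1567]
ee_rot: [-2.367, -2.053, 0.014]
wrist_force: [-0.9, 0.1, -0.8]
gripper_width: -0.004
finger_force: 0.0
t 21.05 tcp [0.4941 0.1861 0.1567] F [-0.9  0.1 -0.8] grip 0.0 -0.004
  w [-0.0123  0.001   0.0031] d [-0.      0.0046 -0.0064]
  w [-0.0123  0.001   0.0031] d [-0.04    0.0045 -0.0063]
  w [-0.0123  0.001   0.0031] d [-0.085   0.0043 -0.0063]
  w [-0.0123  0.001   0.0031] d [-0.1111  0.0042 -0.0067]
  w [-0.0123  0.001   0.0031] d [-0.1366  0.0042 -0.0005]
  w [-0.0123  0.001   0.0031] d [-0.1605  0.0043  0.0099]
  w [-0.0123  0.001   0.0031] d [-0.1823  0.0044  0.0243]
  w [-0.0123  0.001   0.0031] d [-0.2013  0.0046  0.0424]
  w [-0.0123  0.001   0.0031] d [-0.2168  0.0048  0.0634]
  w [-0.0123  0.001   0.0031] d [-0.2285  0.005   0.0868]
  w [-0.0123  0.001   0.0031] d [-0.2359  0.0053  0.1119]
  w [-0.0123  0.001   0.0031] d [-0.2389  0.0056  0.1379]
```

```bash
python3 -m creep '[{"wx":-0.012,"wy":0,"wz":0,"dx":-0.02,"dy":0.0045,"dz":-0.006,"claw":0},{"wx":-0.012,"wy":0,"wz":0,"dx":-0.04,"dy":0.0045,"dz":-0.006,"claw":0},{"wx":-0.012,"wy":0,"wz":0,"dx":-0.055,"dy":0.0045,"dz":-0.006,"claw":0},{"wx":-0.012,"wy":0,"wz":0,"dx":-0.07,"dy":0.0045,"dz":-0.006,"claw":0},{"wx":-0.012,"wy":0,"wz":0,"dx":-0.085,"dy":0.0045,"dz":-0.006,"claw":0},{"wx":-0.012,"wy":0,"wz":0,"dx":-0.098,"dy":0.0045,"dz":-0.0065,"claw":0},{"wx":-0.012,"wy":0,"wz":0,"dx":-0.111,"dy":0.0045,"dz":-0.0067,"claw":0},{"wx":-0.012,"wy":0,"wz":0,"dx":-0.124,"dy":0.0045,"dz":-0.004,"claw":0},{"wx":-0.012,"wy":0,"wz":0,"dx":-0.137,"dy":0.0045,"dz":-0.0005,"claw":0},{"wx":-0.012,"wy":0,"wz":0,"dx":-0.149,"dy":0.0045,"dz":0.0045,"claw":0},{"wx":-0.012,"wy":0,"wz":0,"dx":-0.161,"dy":0.0045,"dz":0.01,"claw":0},{"wx":-0.012,"wy":0,"wz":0,"dx":-0.172,"dy":0.0045,"dz":0.017,"claw":0},{"wx":-0.012,"wy":0,"wz":0,"dx":-0.182,"dy":0.0045,"dz":0.0243,"claw":0},{"wx":-0.012,"wy":0,"wz":0,"dx":-0.192,"dy":0.0045,"dz":0.033,"claw":0},{"wx":-0.012,"wy":0,"wz":0,"dx":-0.201,"dy":0.0045,"dz":0.0424,"claw":0},{"wx":-0.012,"wy":0,"wz":0,"dx":-0.209,"dy":0.0045,"dz":0.053,"claw":0},{"wx":-0.012,"wy":0,"wz":0,"dx":-0.217,"dy":0.0045,"dz":0.0634,"claw":0},{"wx":-0.012,"wy":0,"wz":0,"dx":-0.223,"dy":0.0048,"dz":0.075,"claw":0},{"wx":-0.012,"wy":0,"wz":0,"dx":-0.2285,"dy":0.005,"dz":0.0868,"claw":0},{"wx":-0.012,"wy":0,"wz":0,"dx":-0.2285,"dy":0.005,"dz":0.0868,"claw":0}]'
python3 - <<'E'
from h import *
from rig import eyes
rel(*[arc(p) for p in (20,10,5,0,-1)])
d=eyes.get_image("side");np.savez("side9.npz",**d);cv2.imwrite("pics/9.png",cv2.resize(d["img"][130:260,170:310,::-1],None,fx=4,fy=4,interpolation=2))
E
```

```text
time_s: 23.05
tool_pos: [0.4702, -0.0406, 0.0746]
ee_rot: [2.373, 2.052, 0.015]
wrist_force: [-0.4, -0.0, -0.3]
gripper_width: -0.0
finger_force: 0.0
t 23.05 tcp [ 0.4702 -0.0406  0.0746] F [-0.4 -0.  -0.3] grip 0.0 -0.0
  w [ 0.0093 -0.0043 -0.0003] d [-0.0008 -0.0045  0.0045]
  w [ 0.0093 -0.0043 -0.0003] d [-0.0083 -0.0047  0.0296]
  w [ 0.0093 -0.0043 -0.0003] d [-0.0104 -0.0049  0.0425]
  w [ 0.0093 -0.0043 -0.0003] d [-0.0114 -0.005   0.0555]
  w [ 0.0093 -0.0043 -0.0003] d [-0.0115 -0.005   0.0581]
```

View pics/9.png

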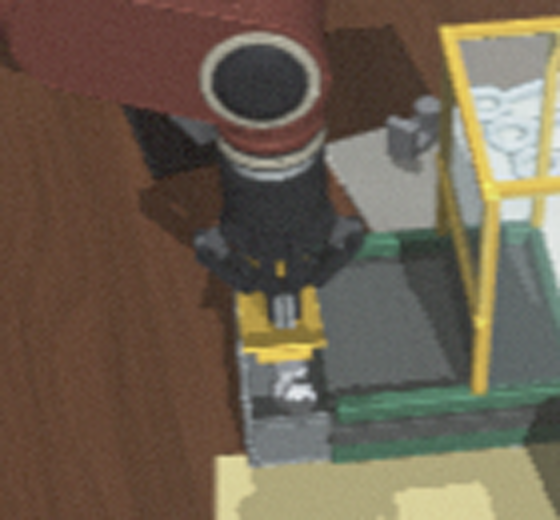

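The flap follows the fingers at (285,305), its tab showing at (285,352), with about 25° to go. Pressing it shut slowly.

```bash
python3 -m creep '[{"wx":0,"wy":0,"wz":0,"dx":-0.002,"dy":-0.0045,"dz":0.008,"claw":0},{"wx":0,"wy":0,"wz":0,"dx":-0.004,"dy":-0.0045,"dz":0.015,"claw":0},{"wx":0,"wy":0,"wz":0,"dx":-0.007,"dy":-0.0045,"dz":0.022,"claw":0},{"wx":0,"wy":0,"wz":0,"dx":-0.009,"dy":-0.005,"dz":0.03,"claw":0},{"wx":0,"wy":0,"wz":0,"dx":-0.011,"dy":-0.005,"dz":0.036,"claw":0},{"wx":0,"wy":0,"wz":0,"dx":-0.012,"dy":-0.005,"dz":0.042,"claw":0},{"wx":0,"wy":0,"wz":0,"dx":-0.012,"dy":-0.005,"dz":0.046,"claw":0},{"wx":0,"wy":0,"wz":0,"dx":-0.012,"dy":-0.005,"dz":0.05,"claw":0},{"wx":0,"wy":0,"wz":0,"dx":-0.012,"dy":-0.005,"dz":0.053,"claw":0},{"wx":0,"wy":0,"wz":0,"dx":-0.012,"dy":-0.005,"dz":0.053,"claw":0}]'
python3 - <<'E'
from h import *
rel(*[arc(p) for p in (5,0)])
E
```

```text
time_s: 24.1
tool_pos: [0.4658, -0.0514, 0.0237]
ee_rot: [2.37, 2.051, 0.018]
wrist_force: [-0.3, 0.0, 0.6]
gripper_width: -0.001
finger_force: 0.0
t 24.1 tcp [ 0.4658 -0.0514  0.0237] F [-0.3  0.   0.6] grip 0.0 -0.001
  w [ 0.013  -0.004   0.0005] d [ 0.0011 -0.0015 -0.0084]
  w [ 0.013  -0.004   0.0005] d [ 0.0001 -0.0017  0.0047]
```

```bash
python3 -m creep '[{"wx":0,"wy":0,"wz":0,"dx":0,"dy":0,"dz":0.002,"claw":0},{"wx":0,"wy":0,"wz":0,"dx":0,"dy":0,"dz":0.004,"claw":0},{"wx":0,"wy":0,"wz":0,"dx":0,"dy":0,"dz":0.0055,"claw":0},{"wx":0,"wy":0,"wz":0,"dx":0,"dy":0,"dz":0.0055,"claw":0}]'
python3 - <<'E'
from h import *
rel()
E
```

```text
time_s: 24.5
tool_pos: [0.466, -0.0515, 0.0184]
ee_rot: [2.37, 2.05, 0.018]
wrist_force: [0.4, -0.8, 0.1]
gripper_width: -0.001
finger_force: 0.0
t 24.5 tcp [ 0.466  -0.0515  0.0184] F [ 0.4 -0.8  0.1] grip 0.0 -0.001
```

```bash
python3 -m creep '[{"wx":0,"wy":0,"wz":0,"dx":0,"dy":0,"dz":0.001,"claw":0},{"wx":0,"wy":0,"wz":0,"dx":0,"dy":0,"dz":0.002,"claw":0},{"wx":0,"wy":0,"wz":0,"dx":0,"dy":0,"dz":0.002,"claw":0}]'
python3 - <<'E'
from h import *
rel()
E
```

```text
time_s: 24.8
tool_pos: [0.4662, -0.0516, 0.017]
ee_rot: [2.37, 2.05, 0.018]
wrist_force: [-0.9, 0.3, 3.1]
gripper_width: 0.001
finger_force: 1.8
t 24.8 tcp [ 0.4662 -0.0516  0.017 ] F [-0.9  0.3  3.1] grip 1.8 0.001
```

Contact is building, so I'll press once more, then retreat and check.

```bash
python3 -m creep '[{"wx":0,"wy":0,"wz":0,"dx":0,"dy":0,"dz":0.001,"claw":0},{"wx":0,"wy":0,"wz":0,"dx":0,"dy":0,"dz":0.0015,"claw":0},{"wx":0,"wy":0,"wz":0,"dx":0,"dy":0,"dz":0.0015,"claw":0}]'; python3 -m creep '[{"wx":0,"wy":0,"wz":0,"dx":0,"dy":0,"dz":-0.03,"claw":0},{"wx":0,"wy":0,"wz":0,"dx":0,"dy":0,"dz":-0.08,"claw":0},{"wx":0,"wy":0,"wz":0,"dx":0,"dy":0,"dz":-0.13,"claw":0},{"wx":0,"wy":0,"wz":0,"dx":0,"dy":0,"dz":-0.18,"claw":0},{"wx":0,"wy":0,"wz":0,"dx":0,"dy":-0.03,"dz":-0.23,"claw":0},{"wx":0,"wy":0,"wz":0,"dx":0,"dy":-0.05,"dz":-0.27,"claw":0},{"wx":0,"wy":0,"wz":0,"dx":0,"dy":-0.05,"dz":-0.27,"claw":0},{"wx":0,"wy":0,"wz":0,"dx":0,"dy":-0.05,"dz":-0.27,"claw":0}]'
python3 - <<'E'
from h import *
from rig import eyes
rel()
for n in("side","top"):
    d=eyes.get_image(n);np.savez(n+"10.npz",**d);P=cloud(d);q=RS.inv().apply((P-O).reshape(-1,3)).reshape(P.shape)
    hsv=cv2.cvtColor(d["img"],cv2.COLOR_RGB2HSV).astype(int);H,S,V=[hsv[...,i] for i in range(3)]
    f=(H>18)&(H<32)&(S>150)&(q[...,0]<-.08)&(abs(q[...,1])<.1)&(q[...,2]<.1)
    if f.sum()>20:
        c=np.polyfit(q[f][:,1],q[f][:,2],1);print(n,f.sum(),"slope",-c[0],"z",np.median(q[f][:,2]).round(4),"y",q[f][:,1].min().round(3),q[f][:,1].max().round(3))
    near=(abs(P[...,0]-.455)<.09)&(abs(P[...,1]-.335)<.09)
    t=((H<6)|(H>174))&(S>150)&near&(P[...,2]>.112)&(P[...,2]<.13);print(n,"handle top",P[t].mean(0).round(4) if t.any() else None)
cv2.imwrite("pics/10.png",cv2.resize(load("side10.npz")["img"][100:320,150:400,::-1],None,fx=2.7,fy=2.7,interpolation=2))
E
```

```text
time_s: 25.1
tool_pos: [0.4664, -0.0516, 0.0168]
ee_rot: [2.37, 2.051, 0.018]
wrist_force: [-6.3, 0.9, 12.5]
gripper_width: 0.005
finger_force: 6.1
time_s: 25.9
tool_pos: [0.4135, -0.0451, 0.2863]
ee_rot: [2.367, 2.047, 0.022]
wrist_force: [-0.1, 0.8, -0.8]
gripper_width: -0.001
finger_force: 0.0
t 25.9 tcp [ 0.4135 -0.0451  0.2863] F [-0.1  0.8 -0.8] grip 0.0 -0.001
side 304 slope 0.004021413762753762 z 0.0572 y -0.087 0.085
side handle top None
top 1063 slope -0.0009971103115884207 z 0.0556 y -0.084 0.09
top handle top [0.4583 0.3468 0.1194]
```

View pics/10.png

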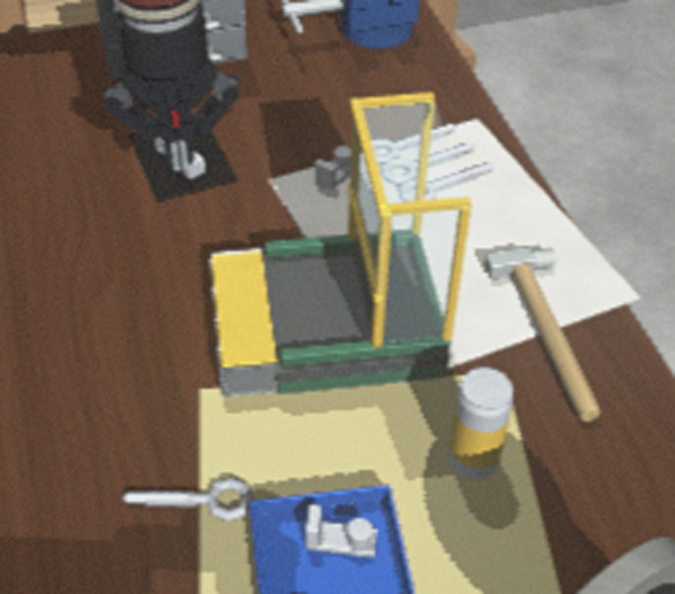

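The flap lies flat on the trough (210–275, 250–365) with a measured slope near 0. The scraper stands on the mat at (182,155), the plate is clear, and the arm is free of everything.

```bash
python3 -c "from rig import ticket; print(ticket.finish_job())"
```

```text
the job is handed in; nothing more can be done
None
```

I handed the job in after about 26 s of robot time; no verdict came back. By my last camera checks, all five flakes were in the trough, the flap was shut flat, the scraper stood upright on its mat, and the guard and castings were never touched.

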